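# Unlock a dead centrifuge and hold its lid half open

### The arm

A 7-joint arm with a two-finger parallel gripper is mounted at the origin on a cart in front of the work surface, level with it; the furniture and walls round the work are solid. World frame = base frame: x ahead of the robot, y to its left, z up, the work surface at z = 0. Lengths are in mm, angles in rad, forces in N, time in s.
With the tool pointing down it reaches from about 425 to 825 mm from the base axis. Payload 3.6 kg.
Tool frame: the origin (TCP) lies midway between the tips of the shut fingers; the grasp point (between the pads) lies 19 mm behind it; z points along the fingers, y is the direction in which the jaws open and shut (so a half turn about z gives the same grasp; the last joint's range is limited). The gripper opens to 93 mm and grips with 3 to 60 N. Pads are 15 mm wide; open, the fingers measure 128 mm over their backs; the gripper's body (75 mm by 188 mm) begins 65 mm behind the grasp point.
Start: joints at [1.258, 0.615, -0.013, 1.423, 0.008, 1.103, -0.04], TCP at [183.264, -623.599, 218.64] pointing down, gripper open.
Joint ranges: [-3.12, 3.12], [-0.3, 2.06], [-1.34, 1.32], [0.26, 2.42], [-1.36, 4.5], [0.01, 1.98], [-2.84, 2.84]. Speed limits (rad/s): [2.79, 2.79, 3.14, 3.14, 3.14, 3.14, 3.14].

### API

Orientations are given as a rotation vector (axis times angle).
In Python, from cell import ctrl, vision gives the robot as it stands.
- The arm moves only by the tool step_arm, never from a script. Its argument "increments" is a list of rows, each a list of 7 numbers: the turn, a rotation vector about the tool's x, y, z in rad, then the shift along the tool's x, y, z in m, then the finger opening in m, from 0 to 0.093. In form: [[wx, wy, wz, tx, ty, tz, gripper], ...]. A call has exactly 10 rows; each row shifts and turns the commanded pose from where the row before left it, along the tool's axes as they then stand; what a row does not reach is not made up. A row lasts 1/12 s, in which the tool goes at most 41.7 mm and 7.16 degrees, less where a joint would pass 70% of its speed; a pose out of reach is approached as far as the arm can. A call is refused whole if a number of a shift passes 0.0417 or a number of a turn 0.125, either way. A call with a gripper value outside its range is refused whole. The fingers move at their own pace and stop on an object; the grip force is fixed at half the most. Time passes only in rows, so rows that do not move let the fingers close, or fill a call up. It gives the time, the measured TCP pose, the force and the opening at its end, in the units of the state.
- ctrl.observe(): the state, without advancing time (a new reading comes with each control period).
- vision.capture(name): name is "scene" or "top" or "wrist"; returns the picture (480x640x3 uint8, red, green, blue); there is no depth.
- vision.camera_model(name): a dict with "mtx" (3x3 intrinsics, pixels), "pose" (4x4, takes a point from camera to world coordinates). Camera axes: x right, y down, z forward; pixel columns grow to the right and rows downward; lengths in mm; the calibration is good to about 2 mm. The wrist camera is an equidistant fisheye: a pixel r from the principal point sees the ray r / f radians off the axis. A picture is of the moment at which its call begins: read the wrist's pose just before it. camera_model takes no time and is no camera call; for the wrist camera it gives the pose at the moment of the call.
- ctrl.close_job(): hands the job in, once; it reports no verdict.
The state is a dict: "t": time; "joint_pos": joint angles; "joint_velocities": joint speeds; "joint_efforts": joint torques, N m; "eef_pos": TCP position; "tool_rot": TCP orientation; "ft_force": force on the tool from outside, world axes, zero at the start; "ft_torque": the same for the moment, N m; "finger_gap": finger opening in mm.
Only numpy, scipy, OpenCV 4.12 (cv2) and the standard library are available. Lean on these libraries where they do the work, as an engineer would, in place of code of your own. Each camera call takes 0.05 s, during which the arm holds its last target.

### The job

The power is off and the white bench centrifuge on the right of the worktop has locked itself: take the straight release pin from the black tool block on the left, push it down into the release port on the centrifuge's deck until its collar is fully home, and leave it there so that the latch stays back. Then raise the lid by its bow handle and hold it half open, at 45 degrees, for the person who will unload the rotor. The lid falls shut by itself, so do not let it drop and finish while still holding it; leave the other tool and the things standing round about where they are.

Things in the scene. Friction and masses are not known exactly. Their poses are not given: they have to be found in the camera images.
- centrifuge: Bench centrifuge: fixed white box, housing x -105..+115 mm, y -105..+105 mm, flat deck 100 mm up; origin on the worktop under its middle, front to its own -x, z up, turned about z only. The grey lid (190 x 154 mm, top 123 mm up) covers the deck's right part; the strip along the left edge (+y) carries the release port (front), a display and keys.
- release_port (a point): Centre of the port's mouth, flush with the deck, 100 mm above the worktop, in a square aluminium plate 36 mm wide near the deck's front left corner, 32 mm from the lid's left edge. Vertical hole 13 mm wide, mouth countersunk to 20 mm. About 34 mm down the pin meets the latch tail, which takes 3 to 4 N and 14 mm more to push down; no spring, it stays where pushed.
- pin_grip (a point): Centre of the release pin's grip. The pin: loose, upright, steel, 60 g, 89 mm long; shaft 10 mm thick, 48 mm long; collar 24 mm wide, 5 mm thick; ridged round grip 16 mm thick, 36 mm long, its top 99 mm above the worktop as it stands in the block. The grip's centre is 71 mm above the foot, 23 mm above the collar's underside. z points up.
- pin_collar (a point): Centre of the underside of the pin's collar, 48 mm above the foot: when the pin is fully home it lies at the release_port point.
- tool_block: Black fixed block 50 (x) x 105 (y) x 40 mm on a 6 mm foot 55 x 110 mm, at the left; origin under its middle, any yaw. A blind hole 30 mm deep at its y = -30 mm holds the pin (0.5 mm play all round), one at y = +30 mm holds the rotor key. Overhead, a wall shelf: underside 505 mm above the worktop, front edge at world x = 639 mm. Vials up to 92 mm high stand between block and centrifuge.
- rotor_key: The other tool in the block, to be left alone: a T-handled key with a 14 mm shaft (too thick for the port) and a black cross bar 77 mm long and 13 mm thick, 64 mm above its foot, at right angles to the block's long side. Its top is 81 mm above the worktop. Origin at its foot.
- lid (a joint): Opening angle of the lid, rad: 0 shut, 0.785 is 45 degrees, stop at 1.31. Hinge axis along the centrifuge's y at its back; the lid weighs about 0.5 kg, falls shut from every angle and is caught by the latch until the pin is fully home.
- latch (a joint): Turn of the latch pawl under the deck, rad: 0 locked, about 0.38 with the pin fully home; the lid is free from 0.3 up.
- lid_hinge_line (a point): Point on the lid's hinge axis, 110 mm above the worktop, midway along the lid's width (fixed on the housing, axes as the centrifuge's).
- lid_bar (a point): Middle of the lid's handle: round steel bar 11 mm thick, parallel to the hinge, 102 mm long, held out in front of the lid on two arms; 36 mm clear between the bar and the lid and housing. Shut, it lies 242 mm in front of the hinge axis, 2 mm above it, 112 mm above the worktop. Its axes turn with the lid.
- dropper_bottle: Bystander: brown glass dropper bottle with a black rubber top, 33 x 34 x 102 mm, standing by the right side of the centrifuge; origin under its middle.
- vial_loose: Bystander: small white dropper vial, 23 x 23 x 57 mm, standing by the front right corner of the centrifuge; origin under its middle.
- bottle_small: Bystander: small white bottle with a round cap, 34 x 34 x 70 mm, standing behind the tool block; origin under its middle.

How it is judged (in metres and radians):
On the way, in this order (a step that is already met when the one before it is completed fails the run):
1. the release pin is fully home in the port and the latch is back, the lid still shut (horizontal distance between pin_collar and release_port below 0.005 m and z of pin_collar in the frame of release_port below 0.003 m and value of joint latch above 0.3 rad and value of joint lid below 0.05 rad), for 0.2 s.
2. the fingers have raised the lid by 20 degrees or more (value of joint lid above 0.35 rad and contact force between the fingers and centrifuge above 0.5 N), for 0.2 s.
At the end, for the whole second after the job is handed in: The program ends with the fingers still holding the lid at 45 degrees open, 5 degrees either way, and at rest; the pin stands in the port with its collar home (within 3 mm) and let go; the rotor key and the three bystanders are within 30 mm of where they stood (value of joint lid between 0.698 and 0.873 rad and velocity of joint lid between -0.05 and 0.05 rad/s and contact force between the fingers and centrifuge above 0.5 N and contact force between the fingers and pin below 0.1 N and horizontal distance between pin_collar and release_port below 0.005 m and z of pin_collar in the frame of release_port below 0.003 m and value of joint latch above 0.3 rad and distance of each of rotor_key, dropper_bottle, vial_loose, bottle_small from where it was at the start of the episode below 0.03 m); the arm keeps its last pose, push and grip.
It fails at once if the lid is forced open against its closed latch (value of joint lid above 0.1 rad and value of joint latch below 0.2 rad).
It fails at once if the lid is let drop (it falls faster than 2 rad/s) (velocity of joint lid below -2 rad/s).
It fails at once if the rotor key is pulled from the block (distance of rotor_key from where it was at the start of the episode above 0.03 m).
It fails at once if a bystander is knocked over or pushed away (angle between any of dropper_bottle, vial_loose, bottle_small's own z axis and vertical above 0.5 rad or distance of any of dropper_bottle, vial_loose, bottle_small from where it was at the start of the episode above 0.03 m).
It also fails if it takes over 45 s, if anything falls off the work surface, if the arm or the gripper's body presses on something with over 40 N, if the wrist force passes 120 N, or if a joint passes its speed limit or range.

## Working session

There is one attempt and no reset: what is moved stays moved. The work goes in short steps, Python scripts to look and compute and a tool call to move; the robot and the scene stay as the last step left them, time stands still between calls to the robot, and variables do not carry over. Pictures are saved under pics/ and viewed, and the job is handed in when it is done.

Besides the shell and the picture viewer there is one more tool, called after ">>>" as name(argument=value, ...), one argument or row to a line, values as JSON. step_arm: Moves the arm, as the interface text tells. Its arguments: {"type":"object","properties":{"increments":{"type":"array","items":{"type":"array","items":{"type":"number"}}}},"required":["increments"]}

```bash
ls; mkdir -p pics
python3 - <<'E'
from cell import ctrl, vision
import cv2,numpy as np
print(ctrl.observe())
for n in ["scene","top","wrist"]:
    m=vision.camera_model(n); print(n,m["mtx"],m["pose"])
    cv2.imwrite(f"pics/{n}0.png",vision.capture(n)[:,:,::-1])
E
```

```text
pics
{'t': 0.0, 'joint_pos': array([ 1.2584841 ,  0.61590224, -0.01263291,  1.42484859,  0.00810701,
        1.10339401, -0.04038954]), 'joint_velocities': array([-0.00162037, -0.00019401, -0.00011947, -0.00065682,  0.00025007,
        0.00268498, -0.00068259]), 'joint_efforts': array([ 8.30414410e-05, -4.58936763e+01,  2.08818829e-01, -1.65743369e+01,
       -6.11839816e-02,  2.05007312e-02,  2.17070897e-04]), 'eef_pos': array([ 183.05789897, -622.8879271 ,  217.50880669]), 'tool_rot': array([-3.10710063e+00, -4.47219157e-01,  6.08346998e-04]), 'ft_force': array([-0.22612359, -0.50748649, -0.27683955]), 'ft_torque': array([ 0.04099727, -0.02837762, -0.01747832]), 'finger_gap': 93.38441244790808}
scene [[487.25918116   0.         326.27421443]
 [  0.         487.25918116 242.00002417]
 [  0.           0.           1.        ]] [[-5.13771933e-01 -6.39858982e-01  5.71505804e-01 -2.39660043e+02]
 [-8.57924090e-01  3.81504711e-01 -3.44122669e-01  4.04880537e+02]
 [ 2.15782401e-03 -6.67109165e-01 -7.44956848e-01  1.05050595e+03]
 [ 0.00000000e+00  0.00000000e+00  0.00000000e+00  1.00000000e+00]]
top [[620.22279365   0.         321.41164138]
 [  0.         620.22279365 241.81576094]
 [  0.           0.           1.        ]] [[-2.20939574e-03 -9.95449069e-01  9.52694527e-02  3.39730424e+02]
 [-9.99979489e-01  1.62656755e-03 -6.19490564e-03 -3.18996251e+01]
 [ 6.01175086e-03 -9.52811856e-02 -9.95432245e-01  1.75458068e+03]
 [ 0.00000000e+00  0.00000000e+00  0.00000000e+00  1.00000000e+00]]
wrist [[371.64829954   0.         324.56911599]
 [  0.         371.64829954 239.2606277 ]
 [  0.           0.           1.        ]] [[ 2.82549890e-01 -9.31425894e-01 -2.29371671e-01  2.45298475e+02]
 [-9.59250657e-01 -2.74834812e-01 -6.56049066e-02 -6.04890772e+02]
 [-1.93321137e-03  2.38561586e-01 -9.71125446e-01  3.82902942e+02]
 [ 0.00000000e+00  0.00000000e+00  0.00000000e+00  1.00000000e+00]]
```

View pics/scene0.png

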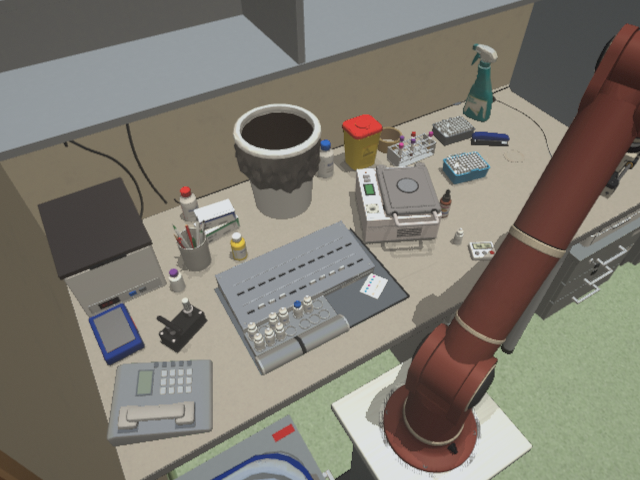

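View pics/top0.png

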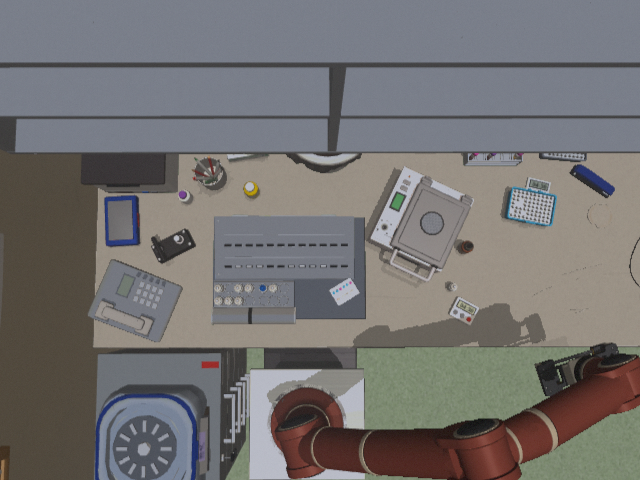

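View pics/wrist0.png

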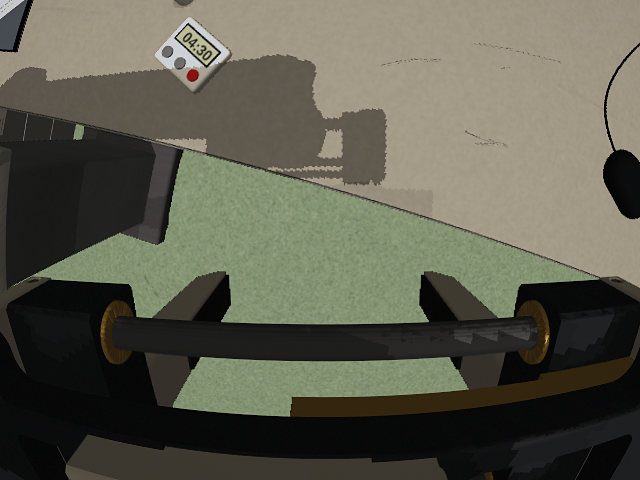

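```bash
cat > h.py <<'E'
import numpy as np,cv2
from cell import ctrl,vision
def ray(cam,px,m=None):
    m=m or vision.camera_model(cam); K=m["mtx"];P=m["pose"]
    x=(px[0]-K[0,2])/K[0,0];y=(px[1]-K[1,2])/K[1,1]
    if cam=="wrist":
        r=np.hypot(x,y); d=np.array([np.sin(r)*x/max(r,1e-9),np.sin(r)*y/max(r,1e-9),np.cos(r)])
    else: d=np.array([x,y,1.]); d/=np.linalg.norm(d)
    return P[:3,3],P[:3,:3]@d
def plane(cam,px,z,m=None):
    o,d=ray(cam,px,m); return o+d*(z-o[2])/d[2]
def tri(rays):
    A=sum(np.eye(3)-np.outer(d,d) for o,d in rays); b=sum((np.eye(3)-np.outer(d,d))@o for o,d in rays)
    p=np.linalg.solve(A,b); return p,[np.linalg.norm((np.eye(3)-np.outer(d,d))@(p-o)) for o,d in rays]
def proj(cam,p,m=None):
    m=m or vision.camera_model(cam);K=m["mtx"];P=m["pose"]
    c=P[:3,:3].T@(np.asarray(p,float)-P[:3,3])
    if cam=="wrist":
        r=np.hypot(c[0],c[1]);t=np.arctan2(r,c[2]);q=c[:2]/max(r,1e-9)*t
    else: q=c[:2]/c[2]
    return np.array([K[0,0]*q[0]+K[0,2],K[1,1]*q[1]+K[1,2]])
def zoom(src,dst,x0,y0,w,h,s):
    im=cv2.imread(src)[y0:y0+h,x0:x0+w]; cv2.imwrite(dst,cv2.resize(im,None,fx=s,fy=s,interpolation=cv2.INTER_CUBIC))
E
python3 - <<'E'
from h import *
zoom("pics/top0.png","pics/z1.png",140,215,80,60,8)
zoom("pics/top0.png","pics/z2.png",360,160,130,100,6)
zoom("pics/scene0.png","pics/z3.png",150,285,80,70,8)
zoom("pics/scene0.png","pics/z4.png",340,155,130,100,6)
E
```

```text
(no output)
```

View pics/z1.png

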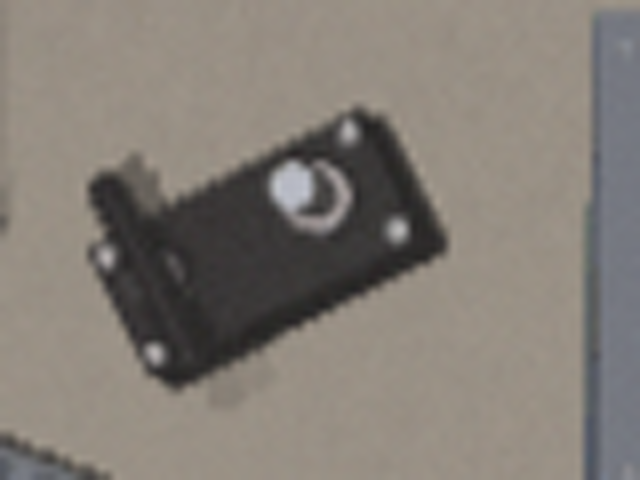

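View pics/z2.png

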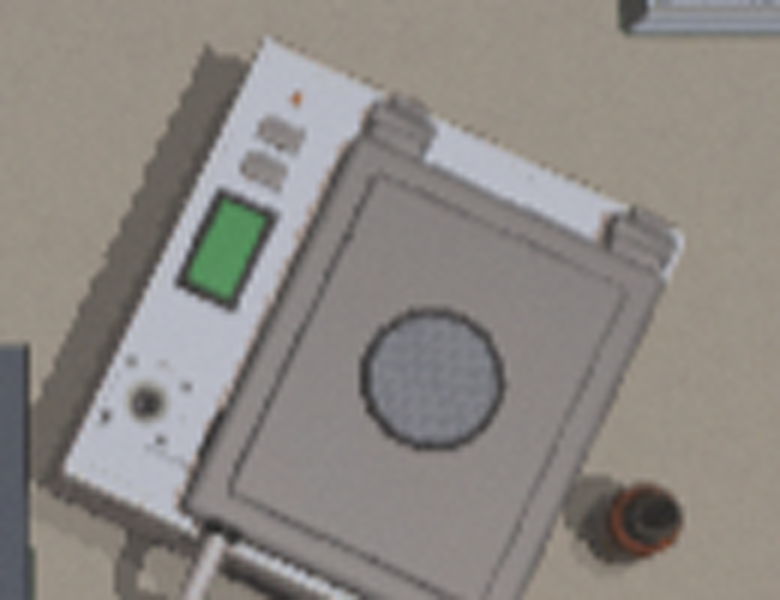

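View pics/z3.png

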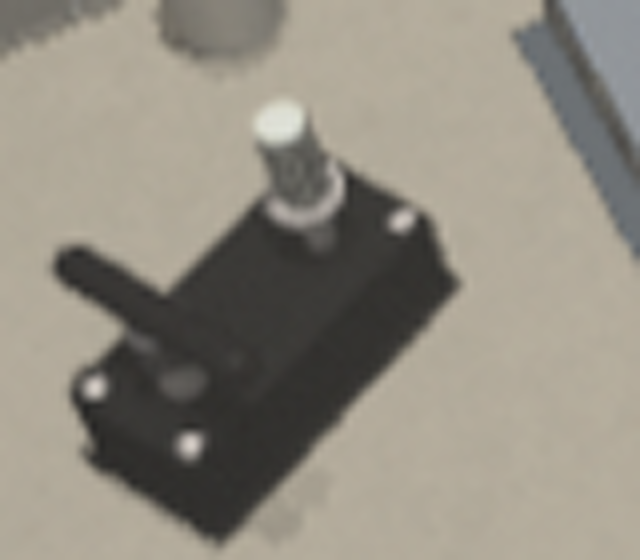

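View pics/z4.png

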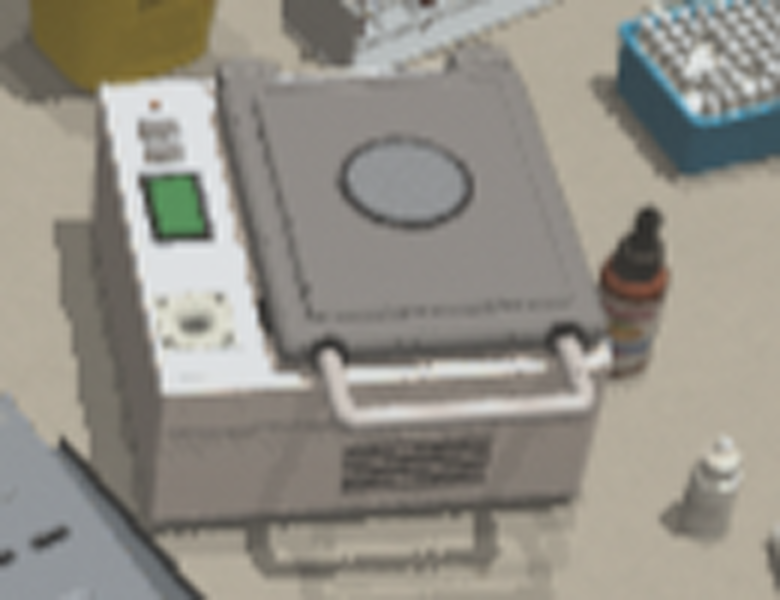

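Run:
```python
from h import *
T=lambda u,v,x0,y0,s:((u+.5)/s-.5+x0,(v+.5)/s-.5+y0)
def pt(n,a,b,za):
    p,e=tri([ray("top",a),ray("scene",b)]); print(n,p.round(1),np.round(e,1),"top@z",plane("top",a,za).round(1),"scene@z",plane("scene",b,za).round(1))
pt("pintop",T(293,186,140,215,8),T(280,122,150,285,8),99)
pt("port",T(146,401,360,160,6),T(195,321,340,155,6),100)
pt("deckFL",T(62,470,360,160,6),T(162,392,340,155,6),100)
pt("deckBL",T(265,38,360,160,6),T(102,85,340,155,6),100)
pt("disc",T(433,379,360,160,6),T(407,182,340,155,6),123)
for n,q in dict(brass1=(105,255),s2=(155,353),s3=(348,132),s4=(398,231)).items(): print(n,plane("top",T(*q,140,215,8),46).round(1))
for n,q in dict(s1=(93,388),s2=(190,446),s4=(402,220)).items(): print(n,plane("scene",T(*q,150,285,8),46).round(1))
print(plane("top",T(683,232,360,160,6),100))
```

```text
pintop [510.1 348.   92.2] [0.5 0.5] top@z [509.6 346.9  99. ] scene@z [504.5 348.   99. ]
port [ 539.2 -212.2   93.7] [1.6 1.6] top@z [ 539.4 -210.3  100. ] scene@z [ 533.1 -209.4  100. ]
deckFL [ 508.5 -173.7   93.2] [0.9 0.9] top@z [ 508.4 -172.4  100. ] scene@z [ 502.6 -170.3  100. ]
deckBL [ 704.8 -268.5   94.2] [1.9 1.9] top@z [ 704.6 -266.1  100. ] scene@z [ 697.9 -265.9  100. ]
disc [ 545.6 -337.1  118.7] [1.8 1.8] top@z [ 546.2 -334.9  123. ] scene@z [ 541.  -335.1  123. ]
brass1 [491.2 423.3  46. ]
s2 [457.3 405.3  46. ]
s3 [533.8 340.4  46. ]
s4 [499.3 322.5  46. ]
s1 [482.8 425.5  46. ]
s2 [449.3 407.4  46. ]
s4 [491.9 325.4  46. ]
[ 615.67162772 -453.20196021  100.        ]
```

>>> step_arm(
  increments=[
    [0,0,-0.04,0.025,-0.0055,-0.006,0.06],
    [0,0,-0.04,0.025,-0.0055,-0.006,0.06],
    [0,0,-0.04,0.025,-0.0055,-0.006,0.06],
    [0,0,-0.04,0.025,-0.0055,-0.006,0.06],
    [0,0,-0.04,0.025,-0.0055,-0.006,0.06],
    [0,0,-0.04,0.025,-0.0055,-0.006,0.06],
    [0,0,-0.04,0.025,-0.0055,-0.006,0.06],
    [0,0,-0.04,0.025,-0.0055,-0.006,0.06],
    [0,0,-0.04,0.025,-0.0055,-0.006,0.06],
    [0,0,-0.04,0.025,-0.0055,-0.006,0.06],
  ],
)

```text
t: 0.98
eef_pos: [381.3, -462.1, 278.5]
tool_rot: [-2.957, -1.059, 0.0]
ft_force: [0.1, -0.2, 0.0]
finger_gap: 59.9
```

>>> step_arm(
  increments=[
    [0,0,-0.04,0.024,-0.0055,-0.005,0.06],
    [0,0,-0.04,0.024,-0.0055,-0.005,0.06],
    [0,0,-0.04,0.024,-0.0055,-0.005,0.06],
    [0,0,-0.04,0.024,-0.0055,-0.005,0.06],
    [0,0,-0.04,0.024,-0.0055,-0.005,0.06],
    [0,0,-0.04,0.024,-0.0055,-0.005,0.06],
    [0,0,-0.04,0.024,-0.0055,-0.005,0.06],
    [0,0,-0.04,0.024,-0.0055,-0.005,0.06],
    [0,0,-0.04,0.024,-0.0055,-0.005,0.06],
    [0,0,-0.04,0.024,-0.0055,-0.005,0.06],
  ],
)

```text
t: 1.82
eef_pos: [493.6, -245.0, 328.5]
tool_rot: [-2.688, -1.625, 0.001]
ft_force: [-0.1, -0.4, -0.1]
finger_gap: 59.9
```

```bash
cat >> h.py <<'E'
import pickle
def snap(name):
    m=vision.camera_model("wrist"); im=vision.capture("wrist"); cv2.imwrite(f"pics/{name}.png",im[:,:,::-1]); pickle.dump(m,open(f"pics/{name}.pkl","wb")); return m
def st():
    o=ctrl.observe(); print("t %.2f"%o["t"],o["eef_pos"].round(1),"rot",o["tool_rot"].round(4),"F",o["ft_force"].round(1),"gap",round(o["finger_gap"],1),"q",o["joint_pos"].round(2)); return o
E
python3 -c "
from h import *
st();snap('w1')"
```

```text
t 1.82 [ 493.6 -245.   328.5] rot [-2.6877e+00 -1.6255e+00  6.0000e-04] F [-0.1 -0.4 -0.1] gap 59.9 q [ 0.62  0.38 -0.29  1.53  0.11  1.25 -0.17]
```

View pics/w1.png

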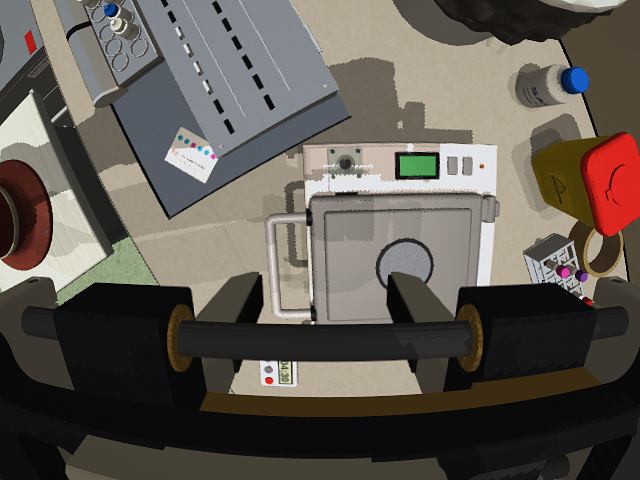

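```bash
python3 -c "
from h import *
zoom('pics/w1.png','pics/z5.png',255,135,130,100,6)
zoom('pics/w1.png','pics/z6.png',380,130,130,100,6)"
```

```text
(no output)
```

View pics/z5.png

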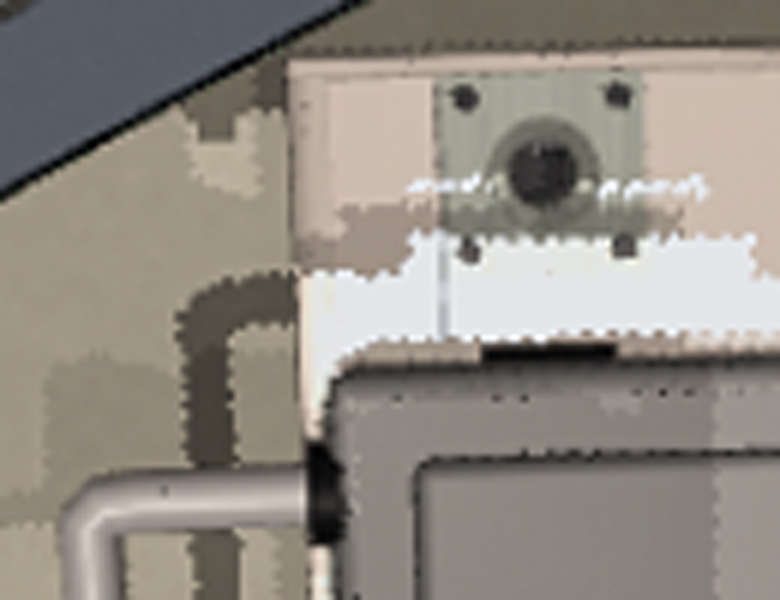

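>>> step_arm(
  increments=[
    [0,0,-0.02,0.012,-0.002,0,0.06],
    [0,0,-0.02,0.012,-0.002,0,0.06],
    [0,0,-0.02,0.012,-0.002,0,0.06],
    [0,0,-0.02,0.012,-0.002,0,0.06],
    [0,0,-0.02,0.012,-0.002,0,0.06],
    [0,0,-0.02,0.012,-0.002,0,0.06],
    [0,0,-0.02,0.012,-0.002,0,0.06],
    [0,0,-0.02,0.012,-0.002,0,0.06],
    [0,0,-0.02,0.012,-0.002,0,0.06],
    [0,0,0,0,0,0,0.06],
  ],
)

```text
t: 2.7
eef_pos: [520.1, -136.1, 328.9]
tool_rot: [-2.526, -1.866, -0.003]
ft_force: [-0.3, 0.5, 0.4]
finger_gap: 60.1
```

```bash
python3 -c "
from h import *
st();snap('w2')"
```

```text
t 2.70 [ 520.1 -136.1  328.9] rot [-2.526  -1.8655 -0.003 ] F [-0.3  0.5  0.4] gap 60.1 q [ 0.47  0.37 -0.37  1.56  0.13  1.24 -0.22]
```

View pics/w2.png

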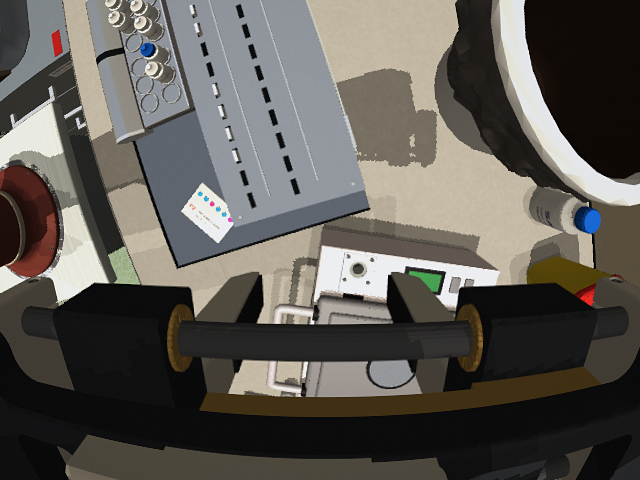

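```bash
python3 -c "
from h import *
zoom('pics/w2.png','pics/z7.png',265,220,130,100,6)"
```

```text
(no output)
```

View pics/z7.png

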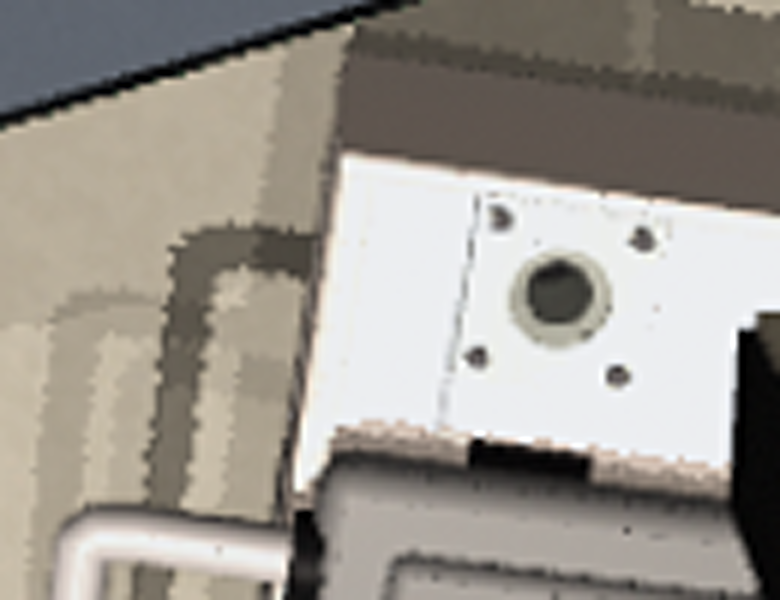

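View pics/z6.png

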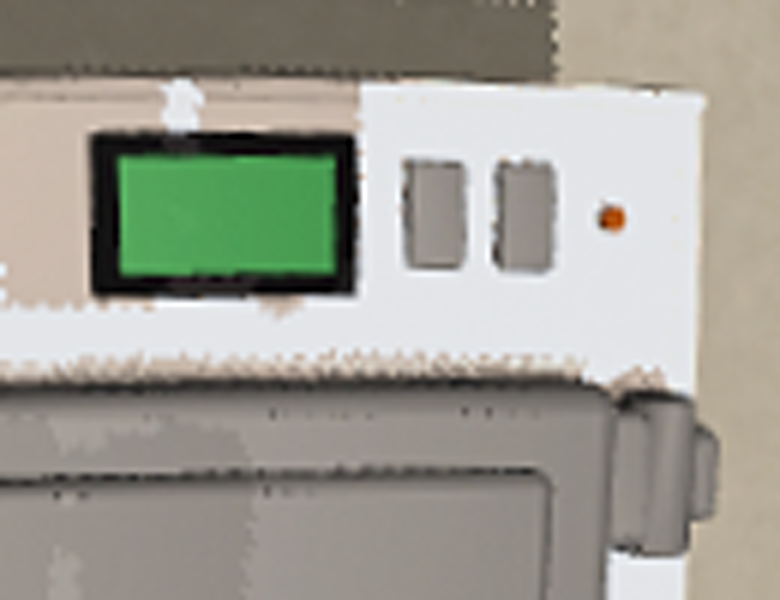

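Run:
```python
from h import *
T=lambda u,v,x0,y0,s=6:((u+.5)/s-.5+x0,(v+.5)/s-.5+y0)
m1=pickle.load(open('pics/w1.pkl','rb'));m2=pickle.load(open('pics/w2.pkl','rb'))
def pt(n,a,b,z):
    p,e=tri([ray("wrist",a,m1),ray("wrist",b,m2)]); print(n,p.round(1),np.round(e,1),"w1@z",plane("wrist",a,z,m1).round(1),"w2",plane("wrist",b,z,m2).round(1))
pt("port",T(544.5,172,255,135),T(560.5,297.5,265,220),100)
pt("FL",T(290,60,255,135),T(343,157,265,220),100)
pt("lidFLcorner",T(340,370,255,135),T(325,455,265,220),120)
pt("armroot",T(322,495,255,135),T(303,555,265,220),112)
for z in [100]:
  print("BL",plane("wrist",T(705,95,380,130),z,m1).round(1))
for r in [230,250,270,290]:
  print("bar",plane("wrist",(270.3,r),112,m1).round(1))
im=cv2.imread('pics/w1.png');
for r in range(205,325,8): print(r,im[r,255:295].sum(1)//3)
```

```text
port [ 536.  -209.9   99.1] [0. 0.] w1@z [ 536.  -209.9  100. ] w2 [ 536.  -209.6  100. ]
FL [ 505.5 -171.6  100.7] [0.2 0.2] w1@z [ 505.7 -171.6  100. ] w2 [ 505.3 -171.8  100. ]
lidFLcorner [ 487.2 -223.3  109.7] [1.3 1.3] w1@z [ 489.5 -222.5  120. ] w2 [ 487.3 -219.1  120. ]
armroot [ 475.6 -241.5  109.7] [0.2 0.2] w1@z [ 475.7 -241.1  112. ] w2 [ 476.2 -240.5  112. ]
BL [ 701.4 -266.5  100. ]
bar [ 433.5 -234.6  112. ]
bar [ 422.6 -253.7  112. ]
bar [ 411.3 -273.3  112. ]
bar [ 399.4 -293.6  112. ]
205 [146 147 146 145 147 147 148 144 134 131 130 131 132 133 134 134 134 132
 132 131 131 131 132 133 134 134 133 134 134 136 110  72  62  64  63  63
  63  61  65 136]
213 [147 146 146 147 147 149 152 147 135 130 131 133 133 133 135 135 137 137
 107 114 102  99  91  87  85  78  75  76  77  77  78  80  73  70  74  77
  79  80  84  87]
221 [131 132 132 132 132 132 132 132 131 120 122 135 151 163 173 192 206 175
 169 165 164 160 157 154 153 153 153 153 152 152 152 151 151 151 151 151
 152 151 150 149]
229 [157 157 158 158 158 157 158 158 158 157 135 138 153 172 189 189 167 146
 125  96  8
[... 1227 characters left out ...]
53 154 155
 156 158 155 155]
293 [  8   6   6   6   8   5   2  21 122 178 172 170 168 169 172 135 173 184
 196 215 219 207 184 152 113 107 174 169 169 169 171 173 172 171 172 173
 173 171 171 169]
301 [  7   7   5   6   6   6   5   0  94 177 170 170 171 173 174 164 156 176
 194 215 225 215 197 172 137  87 171 171 172 171 172 171 171 170 171 172
 170 170 172 171]
309 [  4   7   5   7   7   0  74 154 172 169 169 171 172 172 173 173 152 158
 183 199 214 225 212 191 163 125  62  48  48  69  81  82  76  59  62  64
  69  73  76  77]
317 [  6   6   0  63 140 176 172 171 171 169 168 168 167 168 170 170 170 169
 170 172 170 166 167 177 185 186 189 191 195 195 195 195 194 194 195 194
 194 193 193 191]
```

```bash
cat >> h.py <<'E'
from scipy.spatial.transform import Rotation as Rn
def yaw():
    R=Rn.from_rotvec(ctrl.observe()["tool_rot"]).as_matrix(); return np.degrees(np.arctan2(R[1,1],R[0,1]))
def plan(p1,y1,n,p0=None,y0=None):
    """const-increment rows (tool-down) to TCP p1 with jaw(y) direction y1 deg"""
    p0=ctrl.observe()["eef_pos"] if p0 is None else np.array(p0,float); y0=yaw() if y0 is None else y0
    dw=np.radians(y1-y0)/n  # world CCW; tool wz=-dw
    d=(np.array(p1,float)-p0)
    # tool shifts const (a,b): sum over rows R(y0+k*dw) 
    M=np.zeros((2,2))
    for k in range(n):
        t=np.radians(y0)+k*dw; M+=np.array([[-np.sin(t),np.cos(t)],[np.cos(t),np.sin(t)]])
    a=np.linalg.solve(M,d[:2]); print("y0 %.1f"%y0,"rows",n,"wz %.5f"%-dw,"t",(a/1000).round(5),"tz %.5f"%(-d[2]/n/1000))
E
python3 - <<'E'
from h import *
for z in (150,200,280): print(plane("top",(325,167),z).round(0))
m1=pickle.load(open('pics/w1.pkl','rb'));print(plane("wrist",(272.6,265),112,m1))
print(yaw())
plan((537,293,330),27,20)
E
```

```text
[691. -52. 150.]
[680. -51. 200.]
[662. -50. 280.]
[ 416.39540675 -269.50354312  112.        ]
-17.269891078793325
y0 -17.3 rows 20 wz -0.03863 t [0.022   0.00233] tz -0.00006
```

Run:
```python
from h import *
plan((485,60,330),5,10)
plan((537,293,330),27,10,(485,60,330),5)
```

```text
y0 -17.3 rows 10 wz -0.03887 t [ 0.01934 -0.00599] tz -0.00012
y0 5.0 rows 10 wz -0.03840 t [0.02131 0.01108] tz -0.00000
```

>>> step_arm(
  increments=[
    [0,0,-0.039,0.0193,-0.006,0,0.06],
    [0,0,-0.039,0.0193,-0.006,0,0.06],
    [0,0,-0.039,0.0193,-0.006,0,0.06],
    [0,0,-0.039,0.0193,-0.006,0,0.06],
    [0,0,-0.039,0.0193,-0.006,0,0.06],
    [0,0,-0.039,0.0193,-0.006,0,0.06],
    [0,0,-0.039,0.0193,-0.006,0,0.06],
    [0,0,-0.039,0.0193,-0.006,0,0.06],
    [0,0,-0.039,0.0193,-0.006,0,0.06],
    [0,0,-0.039,0.0193,-0.006,0,0.06],
  ],
)

```text
t: 3.58
eef_pos: [484.4, 59.8, 328.7]
tool_rot: [2.12, 2.318, 0.0]
ft_force: [0.7, 0.2, -0.1]
finger_gap: 59.8
```

>>> step_arm(
  increments=[
    [0,0,-0.0385,0.0213,0.011,0,0.06],
    [0,0,-0.0385,0.0213,0.011,0,0.06],
    [0,0,-0.0385,0.0213,0.011,0,0.06],
    [0,0,-0.0385,0.0213,0.011,0,0.06],
    [0,0,-0.0385,0.0213,0.011,0,0.06],
    [0,0,-0.0385,0.0213,0.011,0,0.06],
    [0,0,-0.0385,0.0213,0.011,0,0.06],
    [0,0,-0.0385,0.0213,0.011,0,0.06],
    [0,0,-0.0385,0.0213,0.011,0,0.06],
    [0,0,-0.0385,0.0213,0.011,0,0.06],
  ],
)

```text
t: 4.42
eef_pos: [536.2, 292.2, 328.5]
tool_rot: [-1.639, -2.68, 0.0]
ft_force: [0.7, -0.7, -0.4]
finger_gap: 60.4
```

```bash
python3 -c "
from h import *
st();print(yaw());snap('w3')"
```

```text
t 4.42 [536.2 292.2 328.5] rot [-1.6388e+00 -2.6802e+00  5.0000e-04] F [ 0.7 -0.7 -0.4] gap 60.4 q [-0.18  0.53 -0.62  1.35  0.31  1.36 -0.33]
27.112831266450996
```

View pics/w3.png

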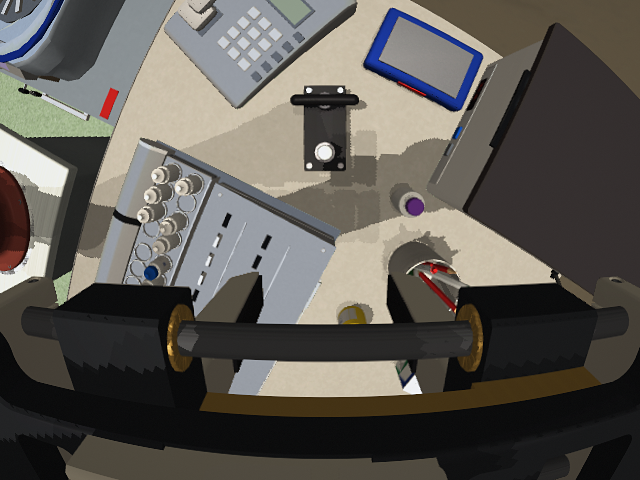

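Run:
```python
from h import *
m=pickle.load(open('pics/w3.pkl','rb'))
im=cv2.imread('pics/w3.png'); g=im.min(2); n,l,s,c=cv2.connectedComponentsWithStats((g[140:165,312:338]>200).astype(np.uint8)); print(s,c+[312,140])
print(plane("wrist",(324.7,152),99,m))
plan((509,347,200),27,10)
```

```text
[[  0   0  26  25 462]
 [  3   3  17  17 188]] [[325.04545455 152.35064935]
 [323.15957447 151.13829787]]
[506.80950789 348.28639887  99.        ]
y0 27.6 rows 10 wz 0.00110 t [ 5.45e-03 -1.00e-05] tz 0.01282
```

>>> step_arm(
  increments=[
    [0,0,0,0.0061,0,0.0128,0.06],
    [0,0,0,0.0061,0,0.0128,0.06],
    [0,0,0,0.0061,0,0.0128,0.06],
    [0,0,0,0.0061,0,0.0128,0.06],
    [0,0,0,0.0061,0,0.0128,0.06],
    [0,0,0,0.0061,0,0.0128,0.06],
    [0,0,0,0.0061,0,0.0128,0.06],
    [0,0,0,0.0061,0,0.0128,0.06],
    [0,0,0,0.0061,0,0.0128,0.06],
    [0,0,0,0,0,0,0.06],
  ],
)

```text
t: 5.3
eef_pos: [509.0, 340.1, 210.9]
tool_rot: [-1.636, -2.678, 0.007]
ft_force: [-0.5, 0.1, -0.6]
finger_gap: 59.8
```

```bash
python3 -c "
from h import *
st();print(yaw());snap('w4');zoom('pics/w4.png','pics/z8.png',260,130,130,100,6);zoom('pics/w3.png','pics/z9.png',285,115,80,60,8)"
```

```text
t 5.30 [509.  340.1 210.9] rot [-1.6363 -2.6782  0.0072] F [-0.5  0.1 -0.6] gap 59.8 q [-0.28  0.62 -0.59  1.53  0.37  1.1  -0.48]
27.152867483795735
```

View pics/w4.png

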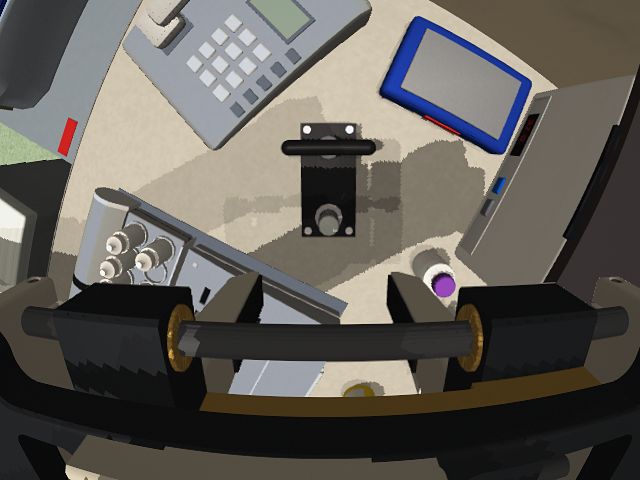

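View pics/z9.png

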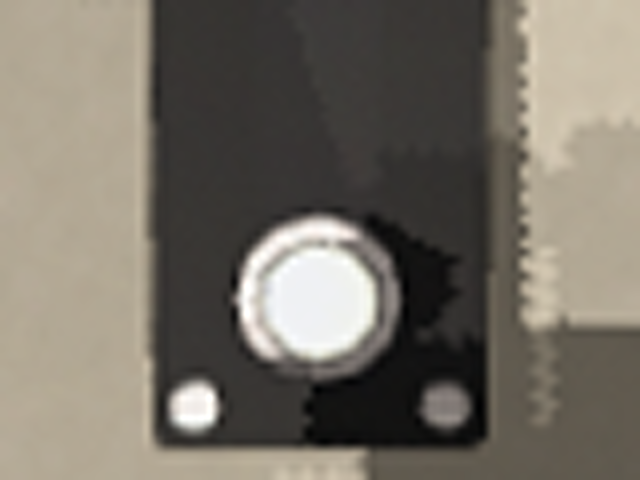

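View pics/z8.png

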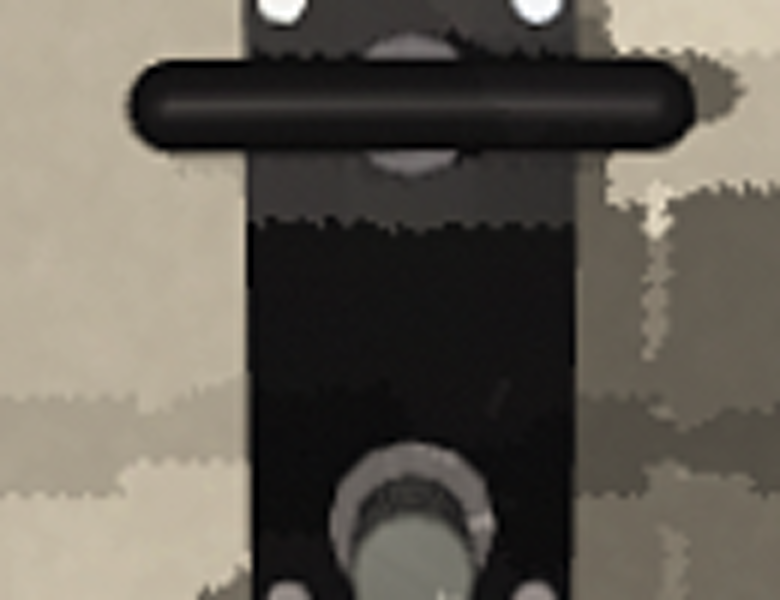

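Run:
```python
from h import *
m3=pickle.load(open('pics/w3.pkl','rb'));m4=pickle.load(open('pics/w4.pkl','rb'))
a=(324.3,152.2);b=(328.6,225.3)
print(tri([ray("wrist",a,m3),ray("wrist",b,m4)]),plane("wrist",a,99,m3),plane("wrist",b,99,m4))
T=lambda u,v:((u+.5)/6-.5+260,(v+.5)/6-.5+130)
# collar centre at top 63; screws
print("collar",plane("wrist",T(413,523),63,m4))
p=plane("wrist",b,99,m4)
o=ctrl.observe()["eef_pos"]; y=np.radians(yaw()); d=p-o
print("tool shift x,y:",-np.sin(y)*d[0]+np.cos(y)*d[1],np.cos(y)*d[0]+np.sin(y)*d[1],"z to TCP67:",o[2]-67)
```

```text
(array([506.66924685, 347.95077597,  95.7197985 ]), [np.float64(0.14331594800876113), np.float64(0.14331594800873065)]) [506.53176952 347.9052166   99.        ] [506.46464108 348.61608694  99.        ]
collar [506.51197003 348.65448528  63.        ]
tool shift x,y: 9.527938919258672 0.6695167144756979 z to TCP67: 145.3915288752976
```

>>> step_arm(
  increments=[
    [0,0,0,0.0035,0.0003,0.01,0.05],
    [0,0,0,0.003,0.0003,0.012,0.05],
    [0,0,0,0.003,0,0.014,0.05],
    [0,0,0,0,0,0.016,0.05],
    [0,0,0,0,0,0.016,0.05],
    [0,0,0,0,0,0.016,0.05],
    [0,0,0,0,0,0.016,0.05],
    [0,0,0,0,0,0.015,0.05],
    [0,0,0,0,0,0,0.05],
    [0,0,0,0,0,0,0.05],
  ],
)

```text
t: 6.18
eef_pos: [507.7, 347.8, 97.7]
tool_rot: [-1.643, -2.677, 0.003]
ft_force: [-0.2, -0.3, 0.6]
finger_gap: 50.1
```

Run:
```python
from h import *
snap('w5');o=st()["eef_pos"];Y=yaw();y=np.radians(Y);print(Y, Rn.from_rotvec(ctrl.observe()["tool_rot"]).as_matrix()[:,2])
d=np.array([506.5,348.4,67])-o
print("tool shift x,y:",-np.sin(y)*d[0]+np.cos(y)*d[1],np.cos(y)*d[0]+np.sin(y)*d[1],-d[2])
```

```text
t 6.23 [508.2 348.5  98.7] rot [-1.6431e+00 -2.6776e+00 -9.0000e-04] F [ 0.4  0.4 -0.8] gap 50.3 q [-0.33  0.75 -0.53  1.65  0.46  0.87 -0.57]
26.930396286065452 [ 2.63230503e-04  5.40837750e-04 -9.99999819e-01]
tool shift x,y: 0.7303998310750093 -1.5781335469510716 31.749690174818298
```

View pics/w5.png

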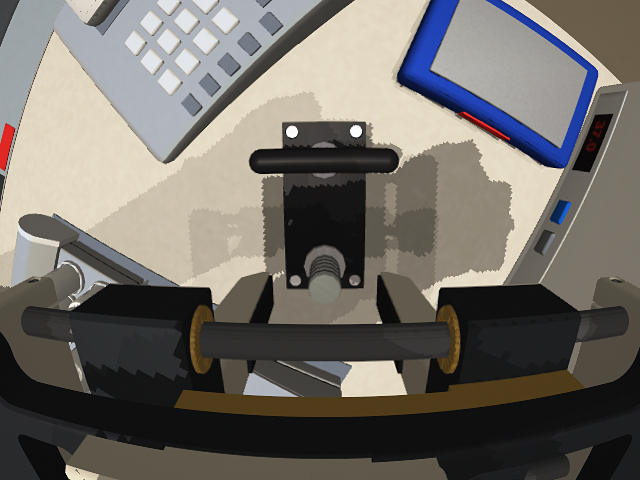

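>>> step_arm(
  increments=[
    [0,0,0,0.0005,-0.001,0.01,0.05],
    [0,0,0,0,0,0.01,0.05],
    [0,0,0,0,0,0.007,0.05],
    [0,0,0,0,0,0.003,0.05],
    [0,0,0,0,0,0,0.0],
    [0,0,0,0,0,0,0.0],
    [0,0,0,0,0,0,0.0],
    [0,0,0,0,0,0,0.0],
    [0,0,0,0,0,0,0.0],
    [0,0,0,0,0,0,0.0],
  ],
)

```text
t: 7.07
eef_pos: [507.2, 348.3, 68.8]
tool_rot: [1.643, 2.677, 0.001]
ft_force: [-0.1, -0.7, -0.4]
finger_gap: 15.5
```

```bash
python3 -c "
from h import *
snap('w6');st()"
```

```text
t 7.12 [507.2 348.3  68.9] rot [1.6431e+00 2.6773e+00 1.2000e-03] F [ 0.2 -0.1 -0. ] gap 15.2 q [-0.34  0.78 -0.51  1.67  0.49  0.81 -0.59]
```

View pics/w6.png

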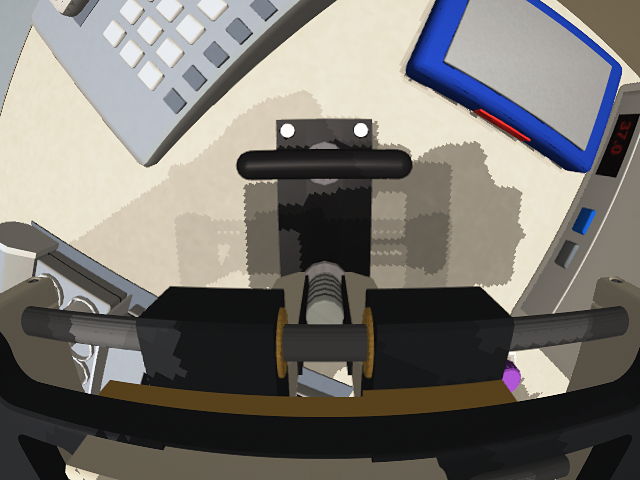

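>>> step_arm(
  increments=[
    [0,0,0,0,0,-0.005,0.0],
    [0,0,0,0,0,-0.01,0.0],
    [0,0,0,0,0,-0.015,0.0],
    [0,0,0,0,0,-0.02,0.0],
    [0,0,0,0,0,-0.025,0.0],
    [0,0,0,0,0,-0.025,0.0],
    [0,0,0,0,0,-0.025,0.0],
    [0,0,0,0,0,-0.025,0.0],
    [0,0,0,0,0,-0.02,0.0],
    [0,0,0,0,0,-0.01,0.0],
  ],
)

```text
t: 7.95
eef_pos: [507.4, 349.2, 252.5]
tool_rot: [1.642, 2.676, 0.008]
ft_force: [-0.9, -0.3, -0.8]
finger_gap: 15.6
```

Run:
```python
from h import *
snap('w7');st();Y=yaw();print(Y)
plan((475,70,250),0,10)
plan((536,-150,250),-26,10,(475,70,250),0)
```

```text
t 8.00 [507.8 349.6 253.2] rot [1.6419 2.6757 0.0104] F [0.4 1.4 0.8] gap 15.5 q [-0.29  0.59 -0.6   1.47  0.35  1.18 -0.47]
26.930118172909452
y0 26.9 rows 10 wz 0.04700 t [-0.02643 -0.01041] tz 0.00032
y0 0.0 rows 10 wz 0.04538 t [-0.02048  0.01052] tz -0.00000
```

View pics/w7.png

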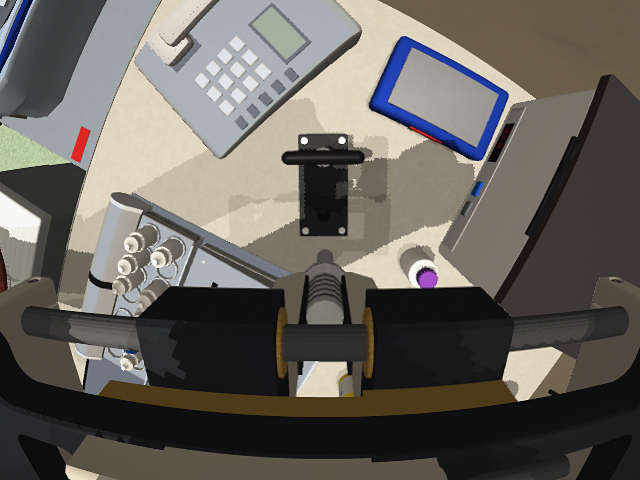

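>>> step_arm(
  increments=[
    [0,0,0.047,-0.0264,-0.0104,0,0.0],
    [0,0,0.047,-0.0264,-0.0104,0,0.0],
    [0,0,0.047,-0.0264,-0.0104,0,0.0],
    [0,0,0.047,-0.0264,-0.0104,0,0.0],
    [0,0,0.047,-0.0264,-0.0104,0,0.0],
    [0,0,0.047,-0.0264,-0.0104,0,0.0],
    [0,0,0.047,-0.0264,-0.0104,0,0.0],
    [0,0,0.047,-0.0264,-0.0104,0,0.0],
    [0,0,0.047,-0.0264,-0.0104,0,0.0],
    [0,0,0.047,-0.0264,-0.0104,0,0.0],
  ],
)

```text
t: 8.83
eef_pos: [473.0, 67.1, 247.6]
tool_rot: [-2.224, -2.218, 0.003]
ft_force: [0.3, -0.1, -0.9]
finger_gap: 15.7
```

>>> step_arm(
  increments=[
    [0,0,0.0454,-0.0205,0.0105,0,0.0],
    [0,0,0.0454,-0.0205,0.0105,0,0.0],
    [0,0,0.0454,-0.0205,0.0105,0,0.0],
    [0,0,0.0454,-0.0205,0.0105,0,0.0],
    [0,0,0.0454,-0.0205,0.0105,0,0.0],
    [0,0,0.0454,-0.0205,0.0105,0,0.0],
    [0,0,0.0454,-0.0205,0.0105,0,0.0],
    [0,0,0.0454,-0.0205,0.0105,0,0.0],
    [0,0,0.0454,-0.0205,0.0105,0,0.0],
    [0,0,0,0,0,0,0.0],
  ],
)

```text
t: 9.67
eef_pos: [532.4, -134.9, 247.0]
tool_rot: [2.633, 1.711, -0.007]
ft_force: [-0.1, -1.2, -1.3]
finger_gap: 15.5
```

Run:
```python
from h import *
snap('w8');st();Y=yaw();print(Y)
plan((536,-209.8,190),-26,10)
```

```text
t 9.72 [ 532.3 -131.5  247.1] rot [-2.6299 -1.7169  0.0049] F [ 0.1  0.4 -1.1] gap 15.3 q [ 0.43  0.45 -0.34  1.67  0.17  1.06 -0.38]
-23.723531498642288
y0 -23.7 rows 10 wz 0.00397 t [-0.00696  0.00362] tz 0.00571
```

View pics/w8.png

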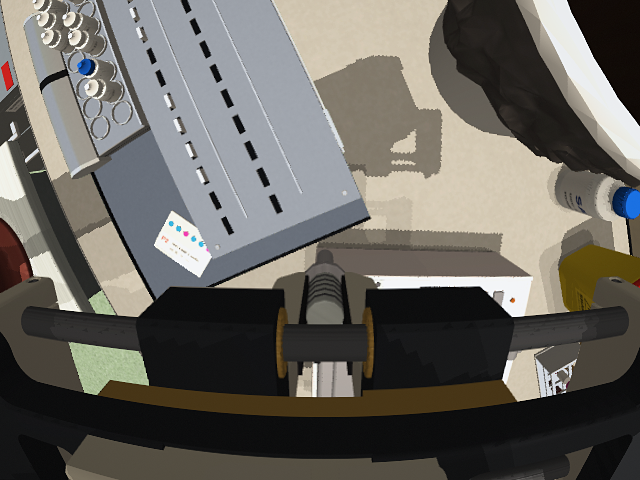

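Run:
```python
from h import *
zoom('pics/w7.png','pics/z10.png',285,235,80,60,8)
m=pickle.load(open('pics/w7.pkl','rb'))
p=np.array([507.6,349.4,252.9]);y=np.radians(27); ex=np.array([-np.sin(y),np.cos(y),0])
for dz in (-59,-11): 
  for d in (-2,0,2): print(dz,d,proj("wrist",p+d*ex+[0,0,dz],m).round(1))
```

```text
-59 -2 [326.  259.2]
-59 0 [326.  256.1]
-59 2 [326.  253.1]
-11 -2 [326.9 286.7]
-11 0 [326.9 283. ]
-11 2 [326.9 279.3]
```

View pics/z10.png

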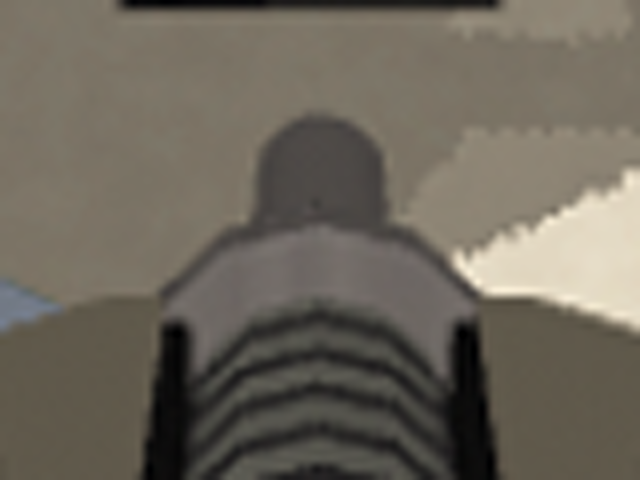

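>>> step_arm(
  increments=[
    [0,0,0.005,-0.0087,0.0045,0.007,0.0],
    [0,0,0.005,-0.0087,0.0045,0.007,0.0],
    [0,0,0.005,-0.0087,0.0045,0.007,0.0],
    [0,0,0.005,-0.0087,0.0045,0.007,0.0],
    [0,0,0.005,-0.0087,0.0045,0.007,0.0],
    [0,0,0.005,-0.0087,0.0045,0.007,0.0],
    [0,0,0.005,-0.0087,0.0045,0.007,0.0],
    [0,0,0.005,-0.0087,0.0045,0.007,0.0],
    [0,0,0,0,0,0,0.0],
    [0,0,0,0,0,0,0.0],
  ],
)

```text
t: 10.55
eef_pos: [537.1, -207.2, 191.8]
tool_rot: [-2.66, -1.669, 0.001]
ft_force: [0.5, 0.4, -1.2]
finger_gap: 15.5
```

Run:
```python
from h import *
snap('w9');st();Y=yaw();print(Y)
plan((536,-209.8,175),Y,1)
zoom('pics/w9.png','pics/z11.png',260,200,130,100,6)
```

```text
t 10.60 [ 537.6 -206.3  192.4] rot [-2.6593e+00 -1.6713e+00 -8.0000e-04] F [ 0.4  0.5 -0.6] gap 15.1 q [ 0.53  0.54 -0.31  1.67  0.19  0.96 -0.3 ]
-25.702687772735644
y0 -25.7 rows 1 wz -0.00000 t [-0.00387  0.00012] tz 0.01741
```

View pics/w9.png

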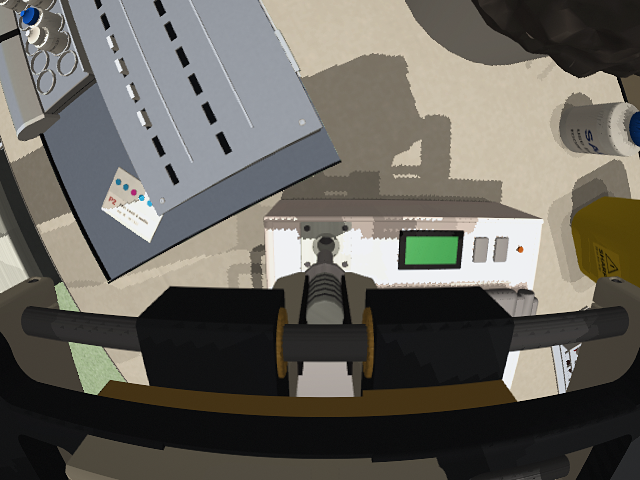

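View pics/z11.png

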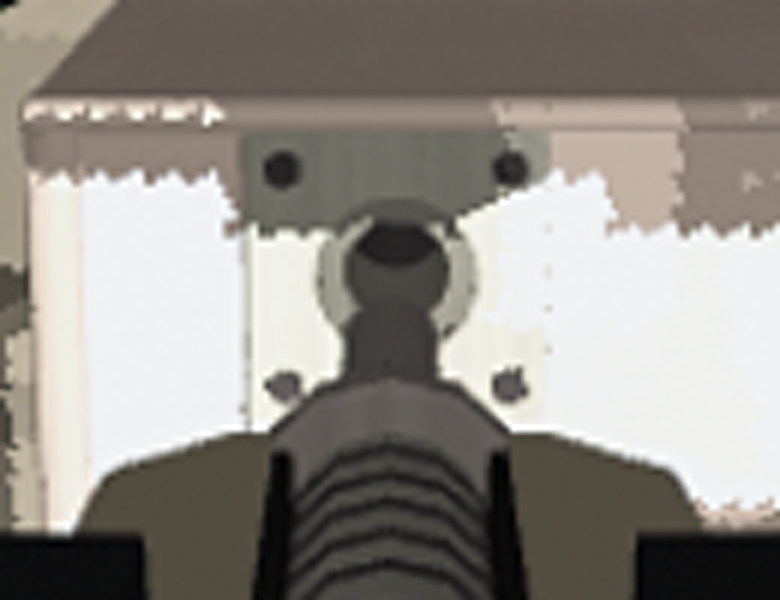

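Run:
```python
from h import *
m=pickle.load(open('pics/w9.pkl','rb'))
T=lambda u,v:((u+.5)/6-.5+260,(v+.5)/6-.5+200)
port=plane("wrist",T(397,276),100,m);foot=plane("wrist",T(392,341),133.3,m)
print(port.round(1),foot.round(1))
for port in (port,np.array([536,-209.8,100])):
  y=np.radians(-25.7);d=port-foot;print(-np.sin(y)*d[0]+np.cos(y)*d[1],np.cos(y)*d[0]+np.sin(y)*d[1])
```

```text
[ 536.  -209.6  100. ] [ 536.2 -207.8  133.3]
-1.765867805378483 0.6174113950793827
-1.9086704939232688 0.6896121045483322
```

>>> step_arm(
  increments=[
    [0,0,0,-0.0015,0.0005,0.006,0.0],
    [0,0,0,-0.001,0,0.006,0.0],
    [0,0,0,0,0,0.006,0.0],
    [0,0,0,0,0,0.006,0.0],
    [0,0,0,0,0,0.006,0.0],
    [0,0,0,0,0,0.006,0.0],
    [0,0,0,0,0,0.004,0.0],
    [0,0,0,0,0,0.002,0.0],
    [0,0,0,0,0,0,0.0],
    [0,0,0,0,0,0,0.0],
  ],
)

```text
t: 11.43
eef_pos: [537.0, -209.0, 150.5]
tool_rot: [2.66, 1.672, 0.0]
ft_force: [0.5, 0.0, -0.6]
finger_gap: 15.4
```

Run:
```python
from h import *
snap('w10');st();Y=yaw();print(Y)
zoom('pics/w10.png','pics/z12.png',260,200,130,100,6)
```

```text
t 11.48 [ 537.1 -209.   150.7] rot [2.6595e+00 1.6716e+00 7.0000e-04] F [-0.7  0.4 -0.5] gap 15.5 q [ 0.52  0.59 -0.3   1.72  0.22  0.86 -0.32]
-25.699239704556877
```

View pics/z12.png

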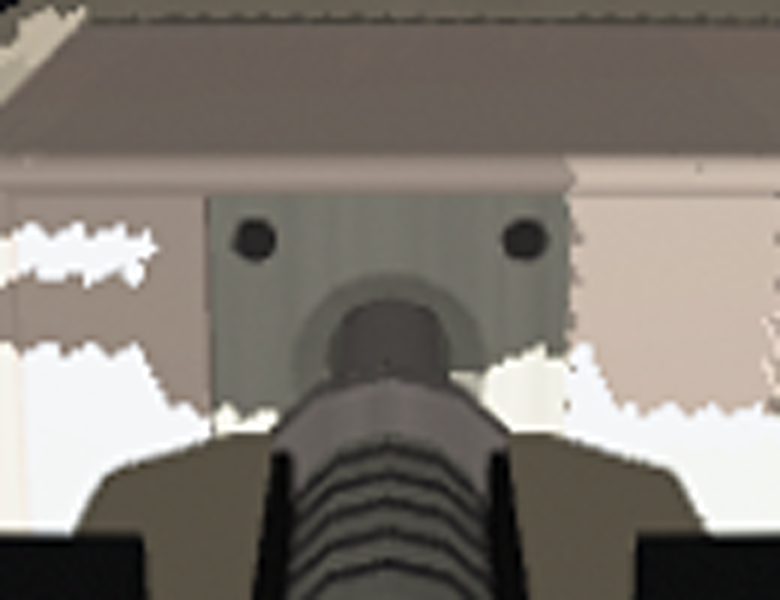

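>>> step_arm(
  increments=[
    [0,0,0,0,0,0.004,0.0],
    [0,0,0,0,0,0.004,0.0],
    [0,0,0,0,0,0.004,0.0],
    [0,0,0,0,0,0.004,0.0],
    [0,0,0,0,0,0.004,0.0],
    [0,0,0,0,0,0.004,0.0],
    [0,0,0,0,0,0.004,0.0],
    [0,0,0,0,0,0.004,0.0],
    [0,0,0,0,0,0.002,0.0],
    [0,0,0,0,0,0,0.0],
  ],
)

```text
t: 12.32
eef_pos: [537.3, -208.6, 116.4]
tool_rot: [2.66, 1.672, 0.002]
ft_force: [1.0, 0.7, 1.0]
finger_gap: 15.6
```

Run:
```python
from h import *
snap('w11');st()
zoom('pics/w11.png','pics/z13.png',260,200,130,100,6)
```

```text
t 12.37 [ 537.3 -208.6  116.5] rot [2.6595e+00 1.6722e+00 1.5000e-03] F [0.5 1.5 0.6] gap 15.3 q [ 0.51  0.63 -0.28  1.76  0.24  0.79 -0.34]
```

View pics/z13.png

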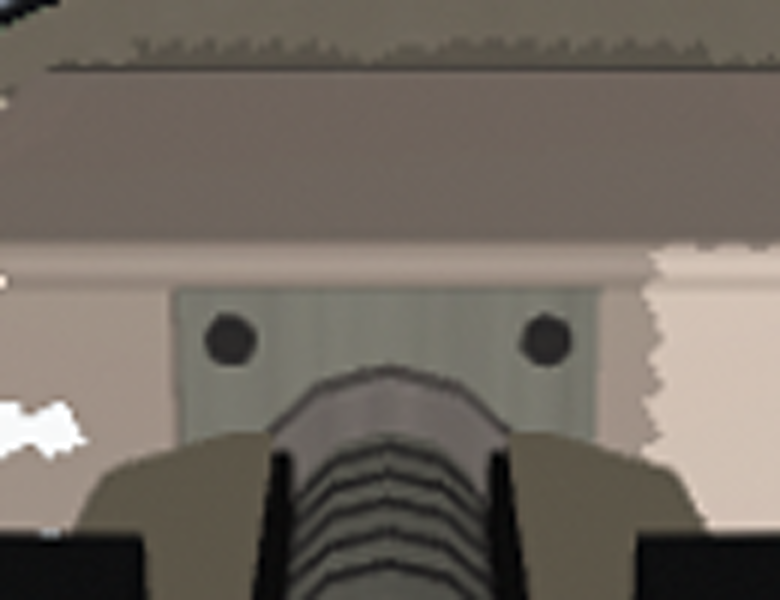

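>>> step_arm(
  increments=[
    [0,0,0,0,0,0.001,0.0],
    [0,0,0,0,0,0.001,0.0],
    [0,0,0,0,0,0.001,0.0],
    [0,0,0,0,0,0.001,0.0],
    [0,0,0,0,0,0.001,0.0],
    [0,0,0,0,0,0.001,0.0],
    [0,0,0,0,0,0.001,0.0],
    [0,0,0,0,0,0,0.0],
    [0,0,0,0,0,0,0.0],
    [0,0,0,0,0,0,0.0],
  ],
)

```text
t: 13.2
eef_pos: [537.3, -208.7, 110.8]
tool_rot: [2.659, 1.672, 0.001]
ft_force: [-2.2, 2.7, 10.0]
finger_gap: 15.2
```

Run:
```python
from h import *
snap('w12');st()
zoom('pics/w12.png','pics/z14.png',260,200,130,100,6)
```

```text
t 13.25 [ 537.3 -208.7  110.7] rot [2.6591e+00 1.6716e+00 1.3000e-03] F [-1.5  2.  10. ] gap 15.5 q [ 0.51  0.64 -0.28  1.76  0.24  0.77 -0.34]
```

View pics/z14.png

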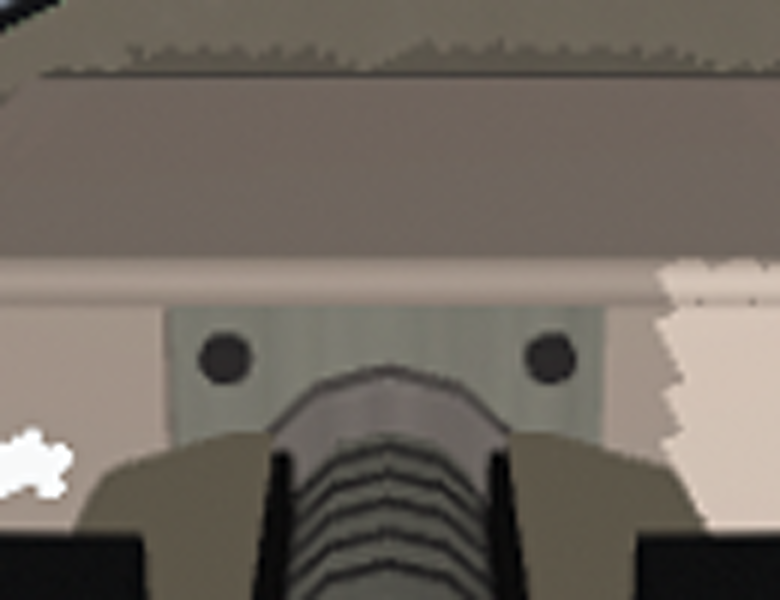

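>>> step_arm(
  increments=[
    [0,0,0,0,0,0.001,0.0],
    [0,0,0,0,0,0.001,0.0],
    [0,0,0,0,0,0,0.0],
    [0,0,0,0,0,0,0.0],
    [0,0,0,0,0,0,0.0],
    [0,0,0,0,0,-0.001,0.04],
    [0,0,0,0,0,0,0.04],
    [0,0,0,0,0,0,0.04],
    [0,0,0,0,0,0,0.04],
    [0,0,0,0,0,0,0.04],
  ],
)

```text
t: 14.08
eef_pos: [536.2, -209.3, 107.6]
tool_rot: [-2.659, -1.671, 0.002]
ft_force: [-0.6, 0.3, -0.7]
finger_gap: 39.6
```

Run:
```python
from h import *
snap('w13');st()
```

```text
t 14.13 [ 536.4 -209.2  107.7] rot [-2.6593e+00 -1.6709e+00  1.6000e-03] F [-0.1 -0.2 -0.9] gap 39.8 q [ 0.51  0.64 -0.28  1.76  0.24  0.77 -0.34]
```

View pics/w13.png

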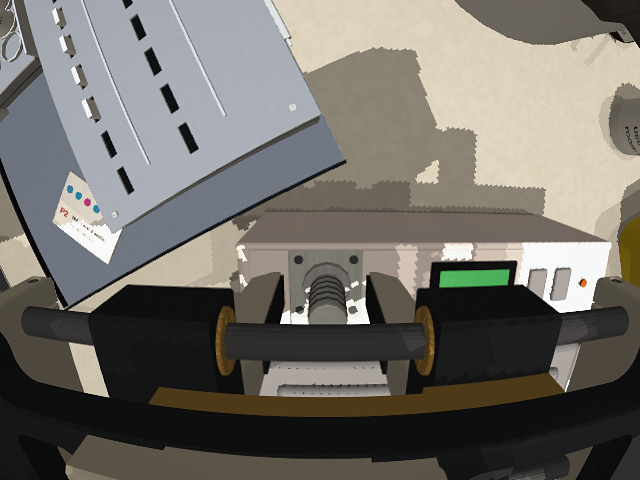

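>>> step_arm(
  increments=[
    [0,0,0,0,0,-0.01,0.04],
    [0,0,0,0,0,-0.02,0.04],
    [0,0,0,0,0,-0.025,0.04],
    [0,0,0,0,0,-0.025,0.04],
    [0,0,0,-0.015,-0.012,-0.015,0.034],
    [0,0,0,-0.022,-0.017,0,0.034],
    [0,0,0,-0.025,-0.019,0,0.034],
    [0,0,0,-0.025,-0.019,0,0.034],
    [0,0,0,-0.015,-0.012,0,0.034],
    [0,0,0,-0.006,-0.004,0,0.034],
  ],
)

```text
t: 14.97
eef_pos: [411.8, -272.4, 204.0]
tool_rot: [-2.664, -1.666, 0.004]
ft_force: [0.1, -0.0, 0.6]
finger_gap: 33.9
```

Run:
```python
from h import *
snap('w14');st();print(yaw())
```

```text
t 15.02 [ 412.4 -272.5  204. ] rot [ 2.6635  1.6653 -0.0033] F [-0.5 -0.4 -0. ] gap 34.0 q [ 0.77  0.41 -0.32  1.88  0.17  0.88 -0.09]
-25.96933802914527
```

View pics/w14.png

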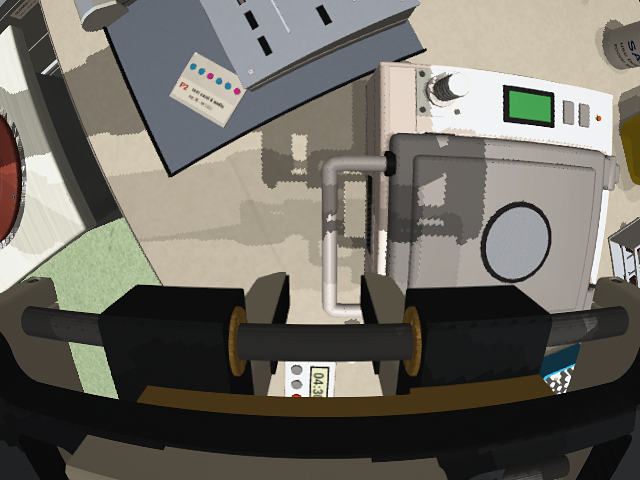

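Run:
```python
from h import *
zoom('pics/w14.png','pics/z15.png',290,140,110,90,7)
zoom('pics/w14.png','pics/z16.png',290,235,110,90,7)
```

```text
(no output)
```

View pics/z15.png

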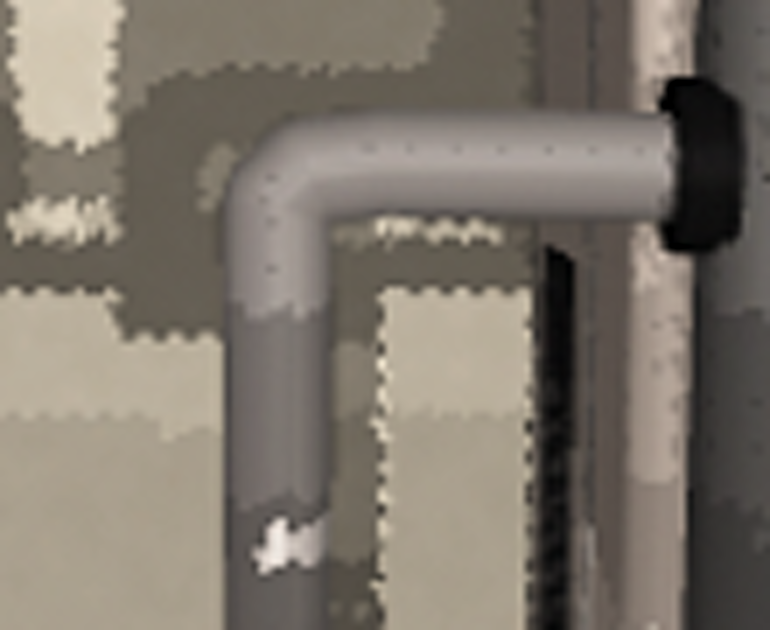

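View pics/z16.png

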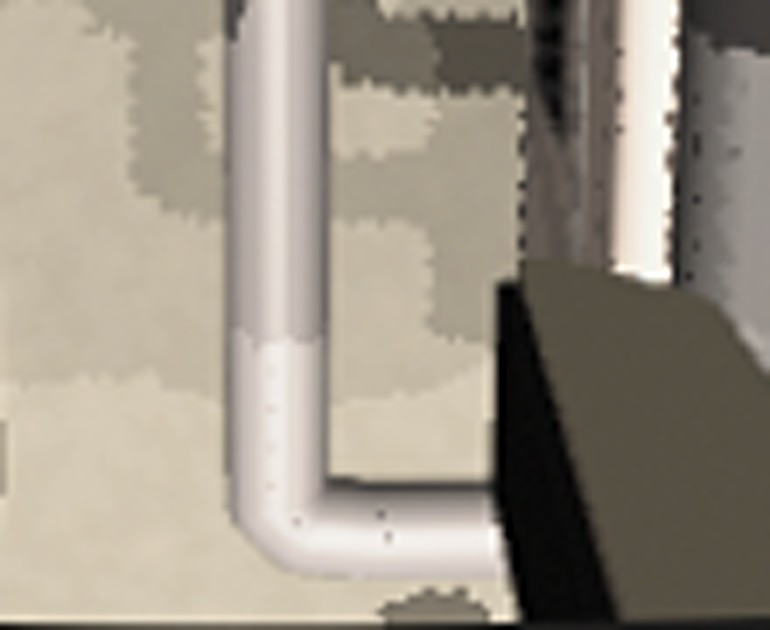

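Run:
```python
from h import *
m1=pickle.load(open('pics/w1.pkl','rb'));m2=pickle.load(open('pics/w2.pkl','rb'));m=pickle.load(open('pics/w14.pkl','rb'))
T=lambda u,v,x0,y0,s=6:((u+.5)/s-.5+x0,(v+.5)/s-.5+y0)
print("top corner",tri([ray("wrist",(329.1,163.1),m),ray("wrist",T(92,500,255,135),m1)]),tri([ray("wrist",(329.1,163.1),m),ray("wrist",T(92,500,255,135),m1),ray("wrist",T(85,540,265,220),m2)]))
a=plane("wrist",(329.1,163.1),112,m);b=plane("wrist",(329.2,310.3),112,m);print(a,b,np.linalg.norm(a-b),(a+b)/2,np.degrees(np.arctan2(*(a-b)[:2])))
o=ctrl.observe()["eef_pos"];y=np.radians(-25.9);d=(a+b)/2-o
print("tool shift",-np.sin(y)*d[0]+np.cos(y)*d[1],np.cos(y)*d[0]+np.sin(y)*d[1],o[2])
c=plane("wrist",T(437,95,290,140,1),100,m)
```

```text
top corner (array([ 438.27662629, -223.56098904,  106.38140621]), [np.float64(0.00020901819063006734), np.float64(0.0002090181907285113)]) (array([ 439.29486991, -223.18610963,  116.80752984]), [np.float64(0.9525373864861264), np.float64(1.3700534234385255), np.float64(0.7412047176564106)])
[ 438.31254254 -223.33666157  112.        ] [ 390.78837569 -321.95506252  112.        ] 109.47207607767714 [ 414.55045911 -272.64586205  112.        ] 25.72939799701335
tool shift 0.7543474764192939 1.9852082588081008 204.0038610005948
```

>>> step_arm(
  increments=[
    [0,0,0,0,0.002,0.01,0.034],
    [0,0,0,0,0,0.015,0.034],
    [0,0,0,0,0,0.017,0.034],
    [0,0,0,0,0,0.017,0.034],
    [0,0,0,0,0,0.014,0.034],
    [0,0,0,0,0,0.005,0.034],
    [0,0,0,0,0,0.002,0.034],
    [0,0,0,0,0,0,0.034],
    [0,0,0,0,0,0,0.034],
    [0,0,0,0,0,0,0.034],
  ],
)

```text
t: 15.85
eef_pos: [418.0, -271.3, 124.2]
tool_rot: [2.658, 1.671, 0.002]
ft_force: [-0.3, -0.1, 0.3]
finger_gap: 33.9
```

Run:
```python
from h import *
snap('w15');st();print(yaw())
```

```text
t 15.90 [ 417.8 -271.4  124.2] rot [2.6584e+00 1.6711e+00 1.5000e-03] F [ 0.8  0.1 -0.1] gap 33.9 q [ 0.73  0.52 -0.29  1.96  0.22  0.68 -0.14]
-25.692659207468253
```

View pics/w15.png

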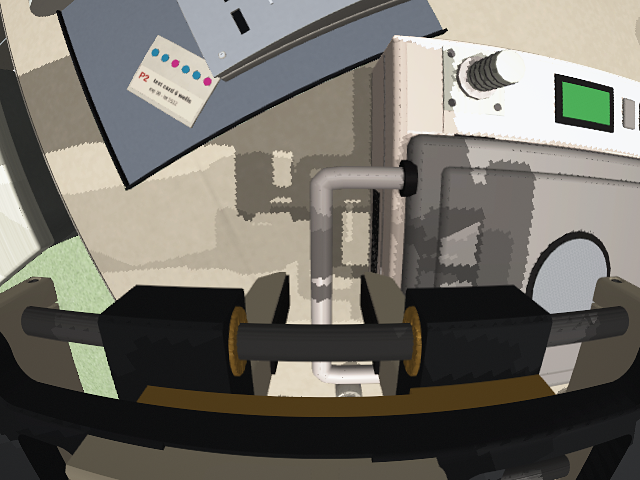

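>>> step_arm(
  increments=[
    [0,0,0,-0.001,-0.0024,0.004,0.034],
    [0,0,0,0,0,0.008,0.034],
    [0,0,0,0,0,0.008,0.034],
    [0,0,0,0,0,0.008,0.034],
    [0,0,0,0,0,0.003,0.034],
    [0,0,0,0,0,0,0.034],
    [0,0,0,0,0,0,0.02],
    [0,0,0,0,0,0,0.0],
    [0,0,0,0,0,0,0.0],
    [0,0,0,0,0,0,0.0],
  ],
)

```text
t: 16.73
eef_pos: [415.3, -271.4, 92.9]
tool_rot: [2.658, 1.671, 0.002]
ft_force: [5.1, -2.9, -2.4]
finger_gap: 12.3
```

>>> step_arm(
  increments=[
    [0,0,0,0,0,0,0.0],
    [0,0,0,0,0,0,0.0],
    [0,0,0,0,0,0,0.0],
    [0,0,0,0,0,0,0.0],
    [0,0,0,0,0,0,0.0],
    [0,0,0,0,0,0,0.0],
    [0,0,0,0,0,0,0.0],
    [0,0,0,0,0,0,0.0],
    [0,0,0,0,0,0,0.0],
    [0,0,0,0,0,0,0.0],
  ],
)

```text
t: 17.57
eef_pos: [415.8, -271.7, 92.8]
tool_rot: [2.658, 1.67, 0.003]
ft_force: [4.6, -2.5, -2.4]
finger_gap: 10.2
```

Run:
```python
from h import *
snap('w16');st();print(yaw());im=vision.capture("scene");cv2.imwrite("pics/s2.png",im[:,:,::-1]);zoom("pics/s2.png","pics/z17.png",340,150,130,100,6)
```

```text
t 17.62 [ 415.8 -271.7   92.8] rot [2.6575 1.6704 0.003 ] F [ 4.9 -2.5 -3.1] gap 10.3 q [ 0.71  0.57 -0.26  2.    0.25  0.6  -0.17]
-25.697326774667605
```

View pics/w16.png

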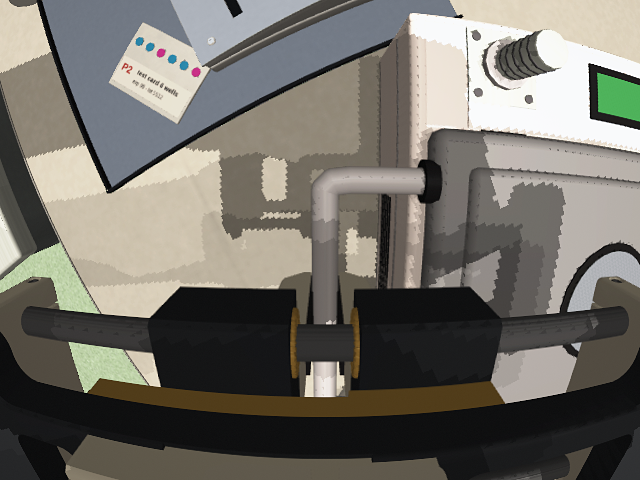

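View pics/z17.png

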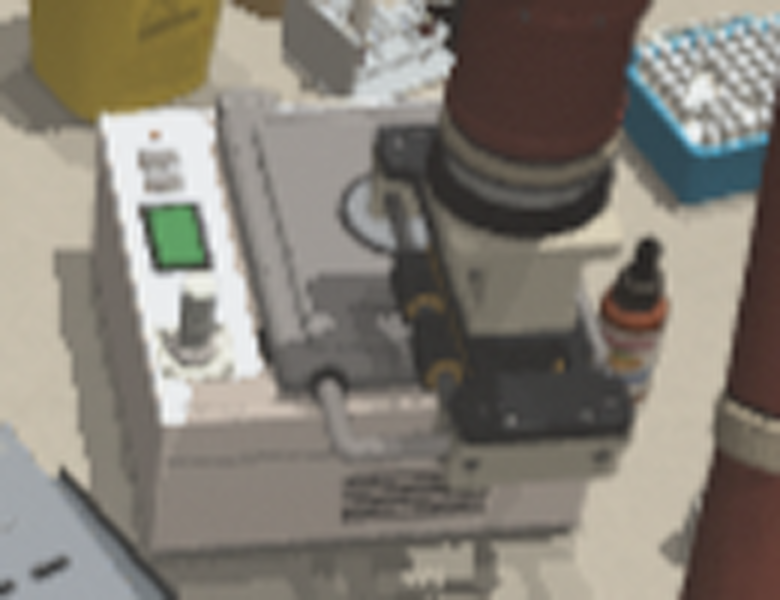

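>>> step_arm(
  increments=[
    [0,0,0,0,0.0001,-0.001,0.0],
    [0,0,0,0,0.0001,-0.002,0.0],
    [0,0,0,0,0.0001,-0.002,0.0],
    [0,0,0,0,0.0001,-0.003,0.0],
    [0,0,0,0,0.0001,-0.003,0.0],
    [0,0,0,0,0.0002,-0.003,0.0],
    [0,0,0,0,0.0002,-0.003,0.0],
    [0,0,0,0,0.0003,-0.003,0.0],
    [0,0,0,0,0,0,0.0],
    [0,0,0,0,0,0,0.0],
  ],
)

```text
t: 18.5
eef_pos: [416.7, -272.2, 112.7]
tool_rot: [2.658, 1.671, 0.003]
ft_force: [5.3, -2.0, -4.4]
finger_gap: 10.1
```

Run:
```python
from h import *
snap('w17');st();im=vision.capture("scene");cv2.imwrite("pics/s3.png",im[:,:,::-1]);zoom("pics/s3.png","pics/z18.png",340,150,130,100,6)
```

```text
t 18.55 [ 416.7 -272.1  112.6] rot [2.6579e+00 1.6707e+00 2.6000e-03] F [ 4.7 -2.1 -4.7] gap 9.8 q [ 0.73  0.54 -0.28  1.98  0.23  0.65 -0.15]
```

View pics/w17.png

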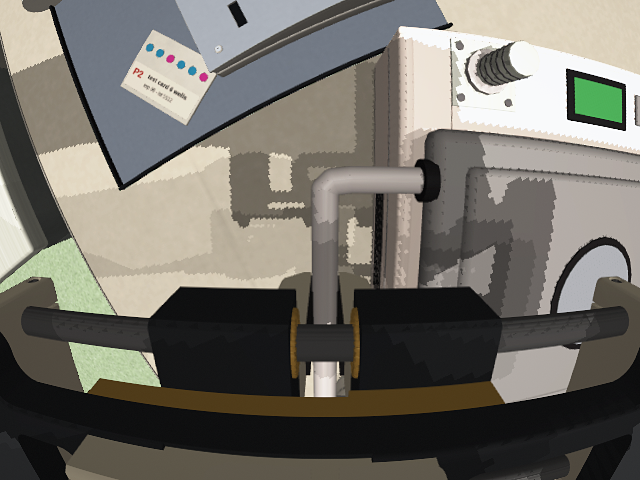

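Run:
```python
import numpy as np
th=np.radians(4.74+np.linspace(0,41,29)); a=th+np.radians(.47)
for i in range(28): print(i,round((np.cos(a[i])-np.cos(a[i+1]))*.242,4),round(-(np.sin(a[i+1])-np.sin(a[i]))*.242,4))
```

```text
0 0.0006 -0.0062
1 0.0008 -0.0061
2 0.001 -0.0061
3 0.0011 -0.0061
4 0.0013 -0.0061
5 0.0014 -0.006
6 0.0016 -0.006
7 0.0017 -0.0059
8 0.0019 -0.0059
9 0.002 -0.0058
10 0.0022 -0.0058
11 0.0023 -0.0057
12 0.0025 -0.0057
13 0.0026 -0.0056
14 0.0028 -0.0055
15 0.0029 -0.0055
16 0.003 -0.0054
17 0.0032 -0.0053
18 0.0033 -0.0052
19 0.0034 -0.0051
20 0.0036 -0.0051
21 0.0037 -0.005
22 0.0038 -0.0049
23 0.0039 -0.0048
24 0.0041 -0.0047
25 0.0042 -0.0046
26 0.0043 -0.0044
27 0.0044 -0.0043
```

>>> step_arm(
  increments=[
    [0,0,0,0,0.0006,-0.0062,0.0],
    [0,0,0,0,0.0008,-0.0061,0.0],
    [0,0,0,0,0.001,-0.0061,0.0],
    [0,0,0,0,0.0011,-0.0061,0.0],
    [0,0,0,0,0.0013,-0.0061,0.0],
    [0,0,0,0,0.0014,-0.006,0.0],
    [0,0,0,0,0.0016,-0.006,0.0],
    [0,0,0,0,0.0017,-0.0059,0.0],
    [0,0,0,0,0.0019,-0.0059,0.0],
    [0,0,0,0,0.002,-0.0058,0.0],
  ],
)

```text
t: 19.43
eef_pos: [428.8, -278.0, 172.6]
tool_rot: [2.658, 1.671, 0.003]
ft_force: [6.8, -2.4, -6.9]
finger_gap: 9.6
```

Run:
```python
from h import *
snap('w18');st()
```

```text
t 19.48 [ 429.1 -278.2  173.5] rot [2.6575 1.6702 0.003 ] F [ 6.4 -2.7 -4.7] gap 10.1 q [ 0.75  0.47 -0.31  1.88  0.19  0.82 -0.11]
```

View pics/w18.png

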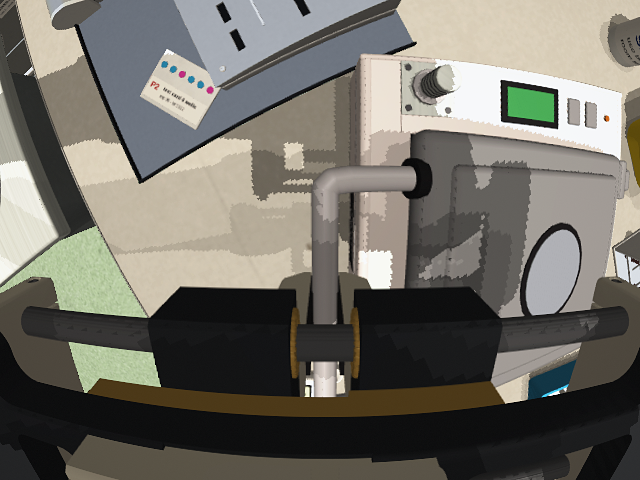

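>>> step_arm(
  increments=[
    [0,0,0,0,0.0022,-0.0058,0.0],
    [0,0,0,0,0.0023,-0.0057,0.0],
    [0,0,0,0,0.0025,-0.0057,0.0],
    [0,0,0,0,0.0026,-0.0056,0.0],
    [0,0,0,0,0.0028,-0.0055,0.0],
    [0,0,0,0,0.0029,-0.0055,0.0],
    [0,0,0,0,0.003,-0.0054,0.0],
    [0,0,0,0,0.0032,-0.0053,0.0],
    [0,0,0,0,0.0033,-0.0052,0.0],
    [0,0,0,0,0.0034,-0.0051,0.0],
  ],
)

```text
t: 20.32
eef_pos: [452.6, -289.5, 226.1]
tool_rot: [-2.658, -1.671, 0.001]
ft_force: [5.6, -3.7, -8.1]
finger_gap: 10.3
```

>>> step_arm(
  increments=[
    [0,0,0,0,0.0036,-0.0051,0.0],
    [0,0,0,0,0.0037,-0.005,0.0],
    [0,0,0,0,0.0038,-0.0049,0.0],
    [0,0,0,0,0.0039,-0.0048,0.0],
    [0,0,0,0,0.0041,-0.0047,0.0],
    [0,0,0,0,0.0042,-0.0046,0.0],
    [0,0,0,0,0.0043,-0.0044,0.0],
    [0,0,0,0,0.0022,-0.0022,0.0],
    [0,0,0,0,0,0,0.0],
    [0,0,0,0,0,0,0.0],
  ],
)

```text
t: 21.15
eef_pos: [479.2, -302.3, 263.1]
tool_rot: [-2.659, -1.671, 0.001]
ft_force: [1.5, -1.2, -4.7]
finger_gap: 10.3
```

Run:
```python
from h import *
snap('w19');st();im=vision.capture("scene");cv2.imwrite("pics/s4.png",im[:,:,::-1]);zoom("pics/s4.png","pics/z19.png",340,130,130,100,6)
cv2.imwrite("pics/t4.png",vision.capture("top")[:,:,::-1])
o=st()["eef_pos"]
g=o+[0,0,19]
y=np.radians(-25.7)
u=(g-np.array([415.8,-271.7,111.8])); print("u",u[0]*np.cos(y)+u[1]*np.sin(y),"lat",-u[0]*np.sin(y)+u[1]*np.cos(y),"z",u[2])
h=242-(u[0]*np.cos(y)+u[1]*np.sin(y)); v=u[2]+2
print("theta",np.degrees(np.arctan2(v,h))-.47, "R",np.hypot(v,h))
```

```text
t 21.20 [ 479.2 -302.2  263. ] rot [-2.6588e+00 -1.6711e+00  1.5000e-03] F [ 0.6 -0.6 -5.1] gap 10.1 q [ 0.73  0.46 -0.32  1.6   0.16  1.11 -0.08]
t 21.30 [ 479.1 -302.3  263. ] rot [-2.6588e+00 -1.6711e+00  1.5000e-03] F [-0.3 -0.9 -4.7] gap 10.1 q [ 0.73  0.46 -0.32  1.6   0.16  1.11 -0.08]
u 70.30848403788477 lat -0.06921046531993369 z 170.2120003786282
theta 44.616714837686104 R 243.1767869838277
```

View pics/w19.png

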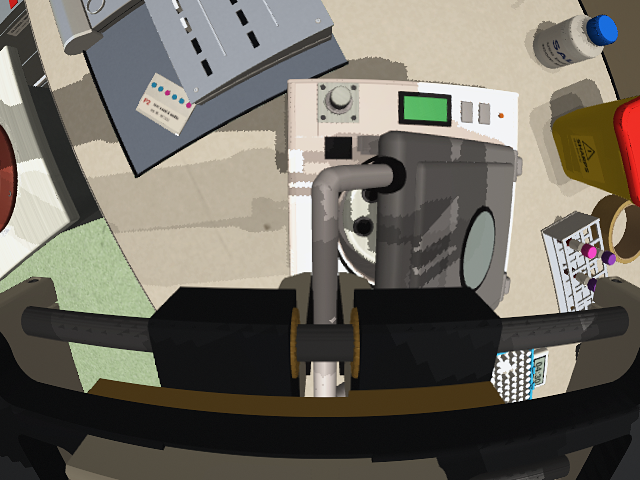

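View pics/s4.png

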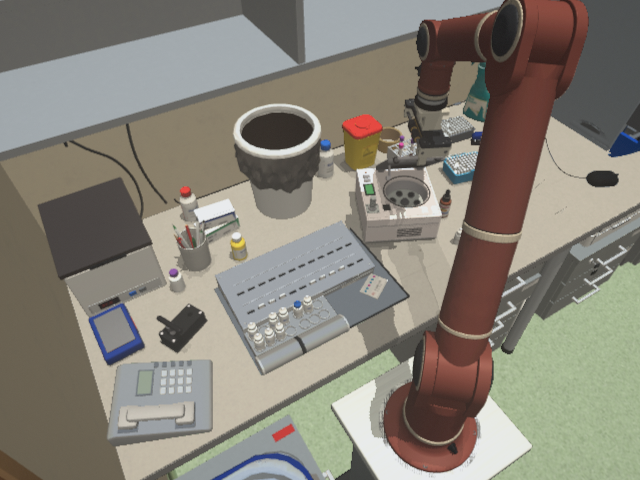

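Run:
```python
from h import *
m=pickle.load(open('pics/w19.pkl','rb'));zoom('pics/w19.png','pics/z20.png',300,70,120,140,4)
y=np.radians(-25.75);ex=np.array([np.cos(y),np.sin(y),0]);ey=np.array([-np.sin(y),np.cos(y),0])
B=np.array([414.5,-272.6,112])
def onlat(px,lat):
    o,d=ray("wrist",px,m); t=(lat-(o-B)@ey)/(d@ey); p=o+t*d-B; h=242-p@ex;v=p[2]+2; return h,v,np.degrees(np.arctan2(v,h))-.47,np.hypot(h,v)
for px in [(325,181),(325,184)]:
  for lat in (54.7,51): print(px,lat,np.round(onlat(px,lat),1))
T=lambda u,v:((u+.5)/4-.5+300,(v+.5)/4-.5+70)
im=cv2.imread('pics/w19.png')
for c in (330,): print(im[150:205,345].sum(1)//3)
```

```text
(325, 181) 54.7 [171.4 177.7  45.6 246.9]
(325, 181) 51 [171.4 134.2  37.6 217.7]
(325, 184) 54.7 [171.4 190.   47.5 255.9]
(325, 184) 51 [171.4 150.3  40.8 228. ]
[ 21  21  20  20  20  20  20  17  32 120 181 176 175 177 175  73  97 105
 110 115 120 123 127 130 133 134 133 129 126 122 122 121 118 118 113 111
 108 102  97  88  79 143 119 107 106 108 106 106 101  95 112 105 106 105
 106]
```

View pics/z20.png

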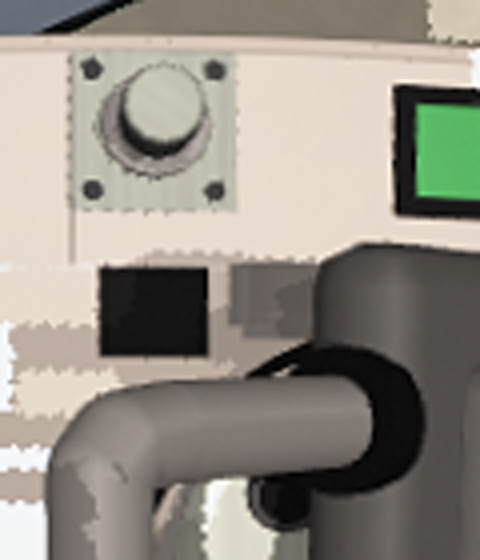

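View pics/t4.png

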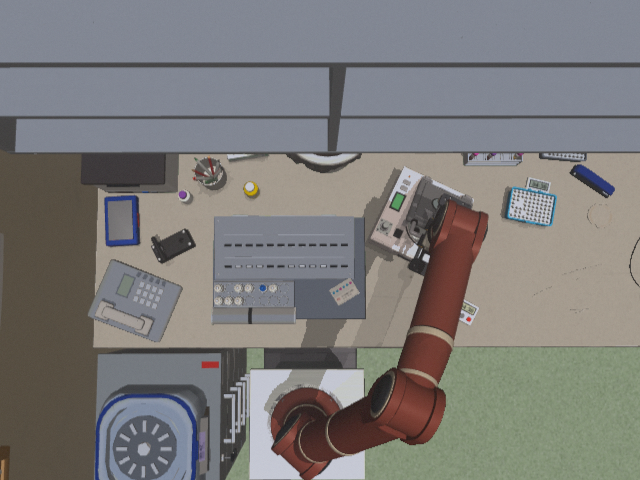

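Run:
```python
from h import *
m=pickle.load(open('pics/w19.pkl','rb'));T=lambda u,v:((u+.5)/4-.5+300,(v+.5)/4-.5+70)
print("port",plane("wrist",T(153.5,130),100,m).round(1),"pintop@141",plane("wrist",T(163,104),141,m).round(1),"@145",plane("wrist",T(163,104),145,m).round(1))
w=pickle.load(open('pics/w14.pkl','rb'))
# pin-top triangulation w14 (z15 scale n/a): blob
im=cv2.imread('pics/w14.png');cv2.imwrite('pics/z21.png',cv2.resize(im[60:130,400:500],None,fx=7,fy=7,interpolation=cv2.INTER_CUBIC));st()
```

```text
port [ 535.6 -210.2  100. ] pintop@141 [ 535.8 -210.5  141. ] @145 [ 535.4 -210.9  145. ]
t 21.30 [ 479.1 -302.3  263. ] rot [-2.6588e+00 -1.6711e+00  1.5000e-03] F [-0.3 -0.9 -4.7] gap 10.1 q [ 0.73  0.46 -0.32  1.6   0.16  1.11 -0.08]
```

View pics/z21.png

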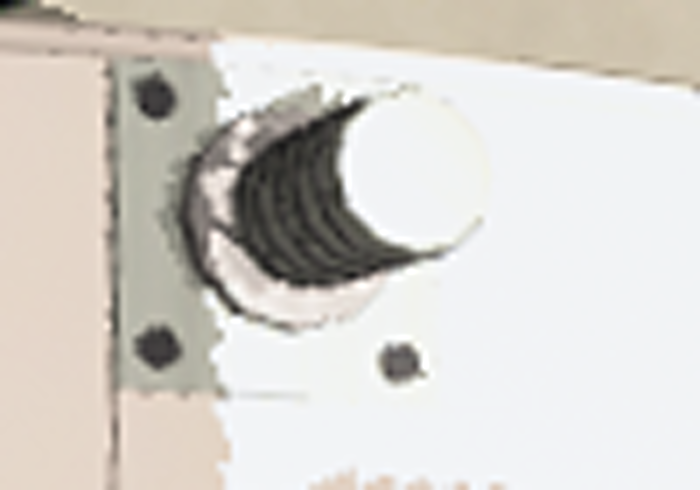

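Run:
```python
from h import *
m=pickle.load(open('pics/w19.pkl','rb'));w=pickle.load(open('pics/w14.pkl','rb'));T=lambda u,v:((u+.5)/4-.5+300,(v+.5)/4-.5+70)
a=T(163,104);b=(458.9,84.2)
print(tri([ray("wrist",a,m),ray("wrist",b,w)]),plane("wrist",b,141,w))
```

```text
(array([ 535.92740021, -210.34171619,  140.35470277]), [np.float64(0.05203128710579157), np.float64(0.052031287105729476)]) [ 535.67531522 -210.30033489  141.        ]
```

>>> step_arm(
  increments=[
    [0,0,0,0,0,0,0.0],
    [0,0,0,0,0,0,0.0],
    [0,0,0,0,0,0,0.0],
    [0,0,0,0,0,0,0.0],
    [0,0,0,0,0,0,0.0],
    [0,0,0,0,0,0,0.0],
    [0,0,0,0,0,0,0.0],
    [0,0,0,0,0,0,0.0],
    [0,0,0,0,0,0,0.0],
    [0,0,0,0,0,0,0.0],
  ],
)

```text
t: 22.13
eef_pos: [479.4, -302.4, 263.3]
tool_rot: [-2.659, -1.671, 0.001]
ft_force: [-2.2, 1.3, -1.4]
finger_gap: 10.1
```

```bash
python3 -c "
from h import *
snap('w20');st();a=cv2.imread('pics/w19.png').astype(int);b=cv2.imread('pics/w20.png').astype(int);print('img diff',abs(a-b).mean())
print(ctrl.close_job())"
```

```text
t 22.18 [ 479.4 -302.4  263.3] rot [-2.6592e+00 -1.6713e+00  1.0000e-03] F [-2.6  0.5 -1.2] gap 10.3 q [ 0.73  0.46 -0.32  1.6   0.16  1.11 -0.08]
img diff 2.006808810763889
the job is handed in; nothing more can be done
None
```

The release pin is fully home in the port and let go, and the job was handed in at about 22 s with the gripper still holding the lid about half open. No verdict was reported.

**Pin:** It stopped against about 10 N with the gripper at the height expected for the collar resting on the deck. After release, two wrist views put its top at 140.4 mm, against 141 mm when fully home, and within about 1 mm of the port's centre.

**Lid:** The handle is held between the fingers (gap about 10 mm), and the lid stands at 44 to 45 degrees going by the gripper's position and the handle's column in the wrist picture. A rougher single-view estimate scattered from 38 to 47 degrees and I did not rely on it.

**Weaker checks:**
- **Force and image change:** While holding, the vertical wrist force fell from about -4.7 N to -1.3 N, and the last two wrist pictures differ slightly (mean 2 grey levels). The gripper moved under 0.5 mm, and I did not trace the cause before handing in.
- **Bystanders and key:** I judged these only by eye from the top and scene pictures. The rotor key and the small bottle behind the tool block look unmoved. The brown dropper bottle and the small vial by the centrifuge were hidden by the arm in the last top view. In the scene view the dropper bottle looks upright and the vial can just be made out.

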